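# Load two paint jars into the spring-fed jar rack

### The job

Load the two slim straight paint jars from the small mat into the spring-fed jar rack: draw the rack's sprung follower back by its post until the catch holds it, let go, and set both jars gently upright in the channel, the short jar at the end stop and the tall jar behind it, between the short jar and the follower. Then press the catch's thumb tab so that the follower closes and holds the jars tight against the stop, and let go of everything. Keep the jars upright, do not drop them, and leave the other paints, the spray can and the cup standing where they are.

Things in the scene. Friction and masses are not known exactly. Their poses are not given: they have to be found in the camera images.
- rack: Fixed aluminium jar rack, 228 x 51 mm, with a channel along its x. Origin: on the table, on the channel's centre line, z up. Channel floor z = 4 mm; walls' top z = 12 mm, inner faces y = +-21.5 mm, outer +-25.5 mm. End stop: plate, inner face at x = +100 mm, 40 mm tall. The follower slides in the channel, sprung towards +x (the stop). The catch rocks on a pivot at x = -60 mm.
- follower (a joint): How far the follower is drawn back (m) along rack -x: 0 closed on the empty channel, limit 0.085. Front face at rack x = 85 mm - value, 40 mm wide, top 35.5 mm above the table. Spring 4 N at 0, 8 N at 0.085; damping 35 N s/m. Drawn past about 0.075 (try for 0.080) the catch drops in by itself and holds it at about 0.073. About 0.057 when closed on both jars.
- handle (a point): Middle of the round steel head on the follower's post, where it is pulled: diameter 18 mm, 12 mm high (6 above, 6 below this point); below it the post is 14 mm thick down to the follower block's top, 33 mm below. Moves with the follower, 15 mm behind its front face (rack x = 70 mm when closed), y = 0, 69 mm above the table.
- catch (a joint): Rotation of the catch (rad): 0 = at rest (also when holding the follower), limit 0.30 = tab fully down. The follower is let go at about 0.10 to 0.15.
- catch_tab (a point): Middle of the top of the catch's thumb tab, a flat steel plate 22 mm (rack x) by 26 mm, at rack x = -98 mm, y = 0, 49 mm above the table at rest. Pressing it straight down 6 to 10 mm (about 5 N of spring, up to 13 N in all while the follower is held) frees the follower; its travel ends at 11 mm. It springs back up when let go.
- stop (a point): Point on the inner face of the end stop, on the channel's centre line, at floor level (4 mm above the table).
- short_jar_mid (a point): Centre (half-way up) of the short jar: a grey straight round jar with a white lid, diameter 36 mm all the way up, 56 mm tall, about 70 g. Stands on the mat.
- tall_jar_mid (a point): Centre (half-way up) of the tall jar: the same kind, diameter 36 mm, 78 mm tall, about 90 g. Stands on the mat.
- mat: Small flat dark mat, fixed, 220 x 260 mm (x by y), 3 mm thick, on which the two jars and three other paints stand in changing places. Origin at the centre of its underside.
- tub_mid (a point): Bystander: centre of a low wide paint tub, diameter 58 mm, 42 mm tall. On the mat.
- dropper_mid (a point): Bystander: centre of a thin dropper bottle with a pointed cap, diameter 26 mm, 80 mm tall. On the mat.
- thinner_mid (a point): Bystander: centre of a shouldered bottle with a narrow cap, diameter 46 mm, 82 mm tall. On the mat.
- spray_can_mid (a point): Bystander: centre of a spray can, diameter 48 mm, 102 mm tall, standing on the table on the rack's +y side.
- mixing_cup_mid (a point): Bystander: centre of a small steel cup, diameter 38 mm, 32 mm tall, on the table on the rack's -y side.
There are look-alikes about, which are no part of the job. What is shaped like the part that bears tall_jar_mid but orange or red is not meant.

How it is judged:
By the outcome, as a careful person would: the job done as asked, in the order asked, and still so for the second after the job is handed in, with the robot touching nothing.
It also fails if it takes over 72 s, if anything falls off the work surface, if the arm or the gripper's body presses on something with over 40 N, if the wrist force passes 120 N, or if a joint passes its speed limit or range.

### The arm

A 6-joint arm with a two-finger parallel gripper is mounted at the origin on the work surface. World frame = base frame: x ahead of the robot, y to its left, z up, the work surface at z = 0. Lengths are in m, angles in rad, forces in N, time in s.
With the tool pointing down it reaches from about 0.35 to 0.775 m from the base axis. Payload 7.3 kg.
Tool frame: the origin (TCP) lies at the very end of the fingers, on their centre line; the grasp point (between the pads) lies 19 mm behind it; x points along the fingers, y is the direction in which the jaws open and shut, and the axes are right-handed (so a half turn about x gives the same grasp; the last joint's range is limited). The gripper opens to 92 mm and grips with 3 to 60 N. Pads are 19 mm wide; open, the fingers measure 130 mm over their backs; the gripper's body (75 mm by 190 mm) begins 47 mm behind the grasp point.
Start: joints at [-1.407, 0.342, 1.524, -0, 1.275, -0.146], TCP at [0.16, -0.5, 0.227] pointing down, gripper open.
Joint ranges: [-2.53, 2.53], [-0.77, 2.02], [0.04, 2.7], [-1, 4.14], [0.28, 2.66], [-3.11, 3.11]. Speed limits (rad/s): [2.57, 2.57, 3.14, 3.14, 3.14, 3.14].

### API

Orientations are given as [roll, pitch, yaw] about the fixed x, y, z axes, in that order (R = Rz(yaw) Ry(pitch) Rx(roll)).
In Python, from cell import observe, vision, job gives the robot as it stands.
- The arm moves only by the tool send_rows, never from a script. Its argument "motion" is a list of rows, each an object with "hand": the opening, from -1 (shut) to 1 (fully open), so that 0 is half open; "slide": the shift along the tool's x, y, z in mm, a list of three; "spin": the turn about the tool's x in rad. In form: [{"hand": hand, "slide": [tx, ty, tz], "spin": spin}, ...]. A call has 1 to 8 rows; each row shifts and turns the pose as measured when the row begins, along the tool's axes as they then stand; what a row does not reach is not made up. A row lasts 1/10 s, in which the tool goes at most 50 mm and 8.59 degrees, less where a joint would pass 70% of its speed; a pose out of reach is approached as far as the arm can. A call with a gripper value outside its range is refused whole. The fingers move at their own pace and stop on an object; "grip_force" is the grip in N (left out, the last holds). Time passes only in rows, so rows that do not move let the fingers close. It gives the time, the measured TCP pose, the force and the opening at its end, in the units of the state.
- observe(): the state, without advancing time (a new reading comes with each control period).
- vision.read_camera(name): name is "scene" or "side" or "wrist"; returns a dict with "pixels" (480x640x3 uint8, blue, green, red), "range_z" (480x640 float32, m along the optical axis (not along the pixel's ray), 0 where there is no reading), "fx", "fy", "cx", "cy" (pixels), "distortion" ([k1, k2, p1, p2, k3] as OpenCV has them; the pictures are not rectified), "world_from_camera" (4x4, takes a point from camera to world coordinates); the wrist camera has in their place "T_tool_cam" (4x4, takes a point from camera to tool coordinates, whose origin is the TCP and whose axes are the tool frame's). Camera axes: x right, y down, z forward; pixel columns grow to the right and rows downward; lengths in m; the calibration is good to about 2 mm. A picture is of the moment at which its call begins: read the wrist's pose just before it.
- job.hand_in(): hands the job in, once; it reports no verdict.
Trained networks look in a picture, given as the dict that the camera call returned (one of the last four; its "shot" number tells which), for a name from the list of things; names that differ only in an ending like _2 or _b are one class to them, and where a whole thing is asked for, a point or a joint stands for the part that bears it (a point fixed in the world has none). Each returns a list of dicts, best first, with "conf" (0 to 1); they miss things now and then, are a little off and sometimes report something else, mostly with a low value. They report only what shows in the picture. A call takes as long as a camera call. They do not tell look-alikes from the thing itself.
- vision.search_frame(picture, thing): "uv" ([column, row] in pixels, amid what is visible of it).
- vision.cut_out(picture, thing): "mask" (480x640 bool, what is visible of it) and "uv" ([column, row] in pixels, amid what is visible of it).
The state is a dict: "time": time; "qpos": joint angles; "qvel": joint speeds; "joint_efforts": joint torques, N m; "tool_pos": TCP position; "tool_rot": TCP orientation; "contact_force": force on the tool from outside, world axes, zero at the start; "torque": the same for the moment, N m; "opening": finger opening in m.
Only numpy, scipy, OpenCV 4.12 (cv2) and the standard library are available. Lean on these libraries where they do the work, as an engineer would, in place of code of your own. Each camera call takes 0.05 s, during which the arm holds its last target.

## Working session

There is one attempt and no reset: what is moved stays moved. The work goes in short steps, Python scripts to look and compute and a tool call to move; the robot and the scene stay as the last step left them, time stands still between calls to the robot, and variables do not carry over. Pictures are saved under pics/ and viewed, and the job is handed in when it is done.

Besides the shell and the picture viewer there is one more tool, called after "Call:" as name(argument=value, ...), one argument or row to a line, values as JSON. send_rows: Moves the arm, as the interface text tells. Its arguments: {"type":"object","properties":{"motion":{"type":"array","items":{"type":"object","properties":{"hand":{"type":"number"},"slide":{"type":"array","items":{"type":"number"}},"spin":{"type":"number"}}}},"grip_force":{"type":"number"}},"required":["motion"]}

```bash
ls; mkdir -p pics; python3 - <<'E'
from cell import observe, vision, job
import cv2
s=observe()
print({k:s[k] for k in s})
for n in ["scene","side","wrist"]:
    p=vision.read_camera(n)
    cv2.imwrite(f"pics/{n}0.png",p["pixels"])
    print(n,p["fx"],p["fy"],p["cx"],p["cy"],p["distortion"],p.get("world_from_camera",p.get("T_tool_cam")))
E
```

```text
pics
{'time': 0.0, 'qpos': array([-1.40699154e+00,  3.42688483e-01,  1.52503629e+00, -2.81536509e-05,
        1.27537578e+00, -1.45995004e-01]), 'qvel': array([-0.00130461, -0.00118013,  0.00023315, -0.00274419, -0.000323  ,
       -0.00043804]), 'joint_efforts': array([ 2.91511487e-04, -4.31240988e+01, -2.44221067e+01,  7.18244794e-02,
        5.60668332e-02, -1.52591251e-04]), 'tool_pos': array([ 0.16000343, -0.49959262,  0.226056  ]), 'tool_rot': array([-1.69893949,  1.56928819,  1.75246117]), 'contact_force': array([ 0.14949319, -0.42722154, -0.25298822]), 'torque': array([-0.07298509, -0.00358741, -0.02472396]), 'opening': 0.09208085545145489}
scene 436.7001905314715 436.7001905314715 318.90197053231867 245.56035976475988 [-0.06631741  0.          0.          0.          0.        ] [[-0.45071733  0.66016603 -0.60086163  1.21610157]
 [ 0.89266373  0.3315799  -0.30529696  0.24498749]
 [-0.00231304 -0.67397002 -0.73875508  0.80474082]
 [ 0.          0.          0.          1.        ]]
side 489.37850827101425 489.37850827101425 330.3591146200983 238.96678771208838 [0.03979385 0.         0.         0.         0.        ] [[ 0.98111707 -0.10998816  0.15909714  0.42269554]
 [-0.19338949 -0.57116553  0.7977283  -0.86993805]
 [ 0.00313013 -0.81343257 -0.58165081  0.65842728]
 [ 0.          0.          0.          1.        ]]
wrist 415.9762875155259 415.9762875155259 315.81367622908306 239.31134862921127 [-0.00426814  0.          0.          0.          0.        ] [[ 7.49944626e-04 -2.71861413e-01  9.62336121e-01 -1.57808779e-01]
 [ 9.99998570e-01 -1.25505494e-03 -1.13384974e-03 -2.54081157e-04]
 [ 1.51603469e-03  9.62335595e-01  2.71860083e-01 -7.37956607e-02]
 [ 0.00000000e+00  0.00000000e+00  0.00000000e+00  1.00000000e+00]]
```

View pics/scene0.png

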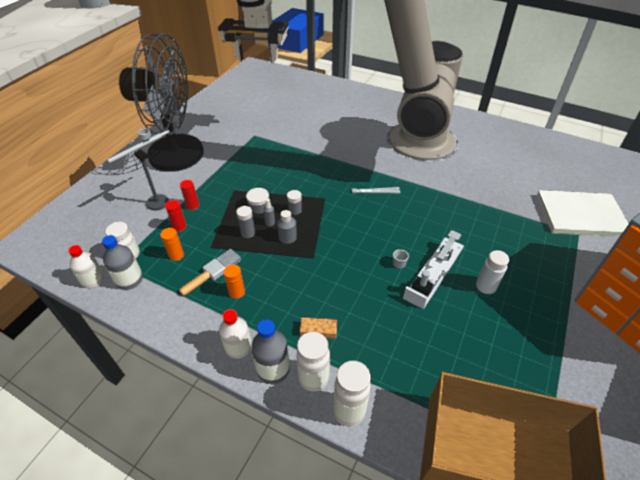

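View pics/side0.png

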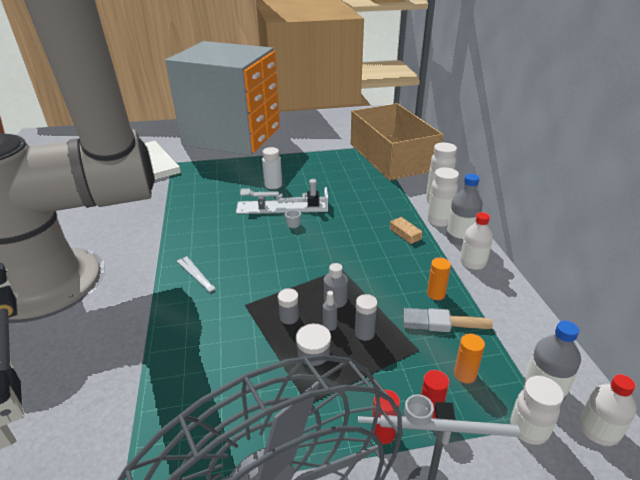

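View pics/wrist0.png

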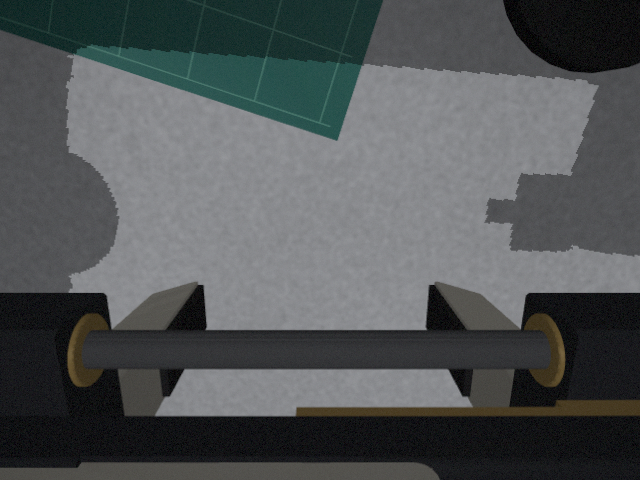

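The scene view shows the mat at about (270,222) and the rack at (435,270), with the cup at (400,258) and the spray can at (492,272). The side view shows the short jar at (289,305), the tall jar at (366,317), the thinner at (335,285), the dropper at (330,310) and the tub at (313,345).

```bash
cat > h.py <<'E'
import numpy as np, cv2
from cell import observe, vision, job
from scipy.spatial.transform import Rotation as Rn
def T_tool():
    s=observe(); T=np.eye(4); T[:3,:3]=Rn.from_euler('xyz',s['tool_rot']).as_matrix(); T[:3,3]=s['tool_pos']; return T
def cam(n):
    T=T_tool() if n=='wrist' else None
    p=vision.read_camera(n)
    p['T']=p['world_from_camera'] if n!='wrist' else T@p['T_tool_cam']
    p['K']=np.array([[p['fx'],0,p['cx']],[0,p['fy'],p['cy']],[0,0,1]]); 
    return p
def cloud(p):
    v,u=np.mgrid[0:480,0:640]
    r=cv2.undistortPoints(np.stack([u.ravel(),v.ravel()],1).astype(np.float32)[:,None],p['K'],np.array(p['distortion'])).reshape(480,640,2)
    z=p['range_z']; P=np.dstack([r[...,0]*z,r[...,1]*z,z])
    W=P@p['T'][:3,:3].T+p['T'][:3,3]; W[z<=0]=np.nan; return W
def ray(p,uv):
    r=cv2.undistortPoints(np.array([[uv]],np.float32),p['K'],np.array(p['distortion'])).ravel()
    d=p['T'][:3,:3]@np.array([r[0],r[1],1]); return p['T'][:3,3],d
def at_z(p,uv,z):
    o,d=ray(p,uv); return o+d*(z-o[2])/d[2]
def proj(p,X):
    R=p['T'][:3,:3].T; t=-R@p['T'][:3,3]
    return cv2.projectPoints(np.array(X,float).reshape(-1,1,3),cv2.Rodrigues(R)[0],t,p['K'],np.array(p['distortion']))[0].reshape(-1,2)
def circ(xy):
    from scipy.optimize import least_squares
    c0=xy.mean(0); f=lambda q: np.hypot(*(xy-q[:2]).T)-q[2]
    return least_squares(f,[*c0,.018],loss='soft_l1',f_scale=.001).x
E
python3 - <<'E'
from h import *
for n in ["scene","side"]:
    p=cam(n); W=cloud(p)
    np.save(f'/tmp/{n}.npy',W)
    for t in ["rack","handle","catch_tab","short_jar_mid","tall_jar_mid","mat","tub_mid","dropper_mid","thinner_mid","spray_can_mid","mixing_cup_mid"]:
        for d in vision.cut_out(p,t)[:3]:
            m=d['mask']; w=W[m]; w=w[~np.isnan(w[:,0])]
            if len(w)<5: print(n,t,d['conf'],d['uv'],'nodepth');continue
            top=np.percentile(w[:,2],98)
            tw=w[w[:,2]>top-.006]
            print(n,t,round(d['conf'],2),np.round(d['uv']),m.sum(),'med',np.round(np.median(w,0),3),'top',round(top,3),np.round((tw[:,:2].max(0)+tw[:,:2].min(0))/2,3),np.round(np.ptp(tw[:,:2],axis=0),3))
E
```

```text
scene handle 0.78 [425. 284.] 385 med [0.595 0.186 0.036] top 0.076 [0.59  0.184] [0.017 0.016]
scene short_jar_mid 0.78 [294. 204.] 318 med [ 0.489 -0.198  0.044] top 0.061 [ 0.514 -0.193] [0.109 0.057]
scene tall_jar_mid 0.94 [172. 245.] 442 med [ 0.755 -0.377  0.054] top 0.08 [ 0.748 -0.387] [0.034 0.035]
scene tall_jar_mid 0.76 [246. 222.] 433 med [ 0.616 -0.26   0.058] top 0.083 [ 0.608 -0.268] [0.036 0.036]
scene tall_jar_mid 0.69 [450. 246.] 245 med [0.462 0.203 0.043] top 0.051 [0.456 0.208] [0.081 0.021]
scene mat 0.94 [271. 232.] 4144 med [ 0.574 -0.226  0.003] top 0.006 [ 0.544 -0.236] [0.286 0.309]
scene mat 0.5 [247. 223.] 440 med [ 0.616 -0.26   0.057] top 0.083 [ 0.608 -0.268] [0.036 0.036]
scene tub_mid 0.9 [260. 198.] 394 med [ 0.521 -0.292  0.044] top 0.048 [ 0.508 -0.297] [0.059 0.054]
scene dropper_mid 0.75 [266. 212.] 235 med [ 0.555 -0.235  0.042] top 0.084 [ 0.549 -0.239] [0.01 0.01]
scene thinner_mid 0.85 [285. 230.] 492 med [ 0.585 -0.164  0.052] top 0.086 [ 0.575 -0.172] [0.022 0.021]
scene thinner_mid 0.63 [273. 230.] 4126 med [ 0.575 -0.224  0.003] top 0.0
[... 1268 characters left out ...]
 [336. 334.] 7482 med [ 0.546 -0.266  0.003] top 0.005 [ 0.543 -0.241] [0.289 0.306]
side tub_mid 0.91 [312. 339.] 982 med [ 0.506 -0.309  0.044] top 0.046 [ 0.508 -0.301] [0.057 0.06 ]
side dropper_mid 0.65 [332. 313.] 435 med [ 0.546 -0.248  0.043] top 0.083 [ 0.547 -0.241] [0.009 0.008]
side dropper_mid 0.63 [292. 214.] 246 med [0.525 0.101 0.023] top 0.034 [0.526 0.11 ] [0.035 0.04 ]
side thinner_mid 0.74 [338. 286.] 752 med [ 0.572 -0.186  0.056] top 0.087 [ 0.563 -0.199] [0.039 0.075]
side spray_can_mid 0.62 [274. 165.] 665 med [0.497 0.296 0.06 ] top 0.104 [0.498 0.314] [0.038 0.047]
side mixing_cup_mid 0.65 [290. 215.] 252 med [0.526 0.101 0.023] top 0.034 [0.526 0.11 ] [0.036 0.04 ]
```

```bash
python3 - <<'E'
from h import *
p=cam('side'); a=p['pixels'][150:240,215:355]; 
q=cam('scene'); b=q['pixels'][220:320,390:490]
a=cv2.resize(a,(640,411),interpolation=cv2.INTER_CUBIC); b=cv2.resize(b,(500,500),interpolation=cv2.INTER_CUBIC)
cv2.imwrite('pics/rz_side.png',a); cv2.imwrite('pics/rz_scene.png',b)
T=T_tool(); print(np.round(T,3))
# rack fit from clouds
from scipy.optimize import least_squares
for n in ['side','scene']:
    W=np.load(f'/tmp/{n}.npy').reshape(-1,3)
    m=(abs(W[:,0]-.52)<.15)&(abs(W[:,1]-.192)<.06)&(W[:,2]>.009)&(W[:,2]<.016)
    w=W[m][:,:2]; r=cv2.minAreaRect(w.astype(np.float32)); print(n,m.sum(),r)
    m=(abs(W[:,0]-.52)<.15)&(abs(W[:,1]-.192)<.06)&(W[:,2]>.068)
    print('head',circ(W[m][:,:2]),np.percentile(W[m][:,2],95))
    for c in [(.478,-.206,.056,.018),(.607,-.27,.079,.018),(.549,-.24,.075,.01),(.574,-.172,.08,.01),(.508,-.299,.04,.029)]:
        m=(np.hypot(W[:,0]-c[0],W[:,1]-c[1])<c[3]+.008)&(W[:,2]>c[2]); w=W[m]
        r=cv2.minEnclosingCircle(w[:,:2].astype(np.float32)); print('  jar',c,r)
E
```

```text
[[ 0.     0.305 -0.952  0.16 ]
 [-0.    -0.952 -0.305 -0.5  ]
 [-1.     0.     0.     0.227]
 [ 0.     0.     0.     1.   ]]
side 209 ((0.5359500646591187, 0.189365416765213), (0.05768273398280144, 0.17219406366348267), 82.14985656738281)
head [0.5870721  0.1830345  0.00724132] 0.07635455873447358
  jar (0.478, -0.206, 0.056, 0.018) ((0.47729402780532837, -0.20514194667339325), 0.019350258633494377)
  jar (0.607, -0.27, 0.079, 0.018) ((0.6059926152229309, -0.2706814706325531), 0.01869283989071846)
  jar (0.549, -0.24, 0.075, 0.01) ((0.547950267791748, -0.24062618613243103), 0.006137831136584282)
  jar (0.574, -0.172, 0.08, 0.01) ((0.5715782046318054, -0.17325948178768158), 0.012487136758863926)
  jar (0.508, -0.299, 0.04, 0.029) ((0.5096171498298645, -0.30006974935531616), 0.030674085021018982)
scene 182 ((0.5427284240722656, 0.19085901975631714), (0.05219413712620735, 0.1689303070306778), 81.74932098388672)
head [0.59063155 0.18362363 0.00682282] 0.07708207766775652
  jar (0.478, -0.206, 0.056, 0.018) ((0.47873371839523315, -0.2042951136827469), 0.019470090046525)
  jar (0.607, -0.27, 0.079, 0.018) ((0.6074485778808594, -0.26840656995773315), 0.01875230111181736)
  jar (0.549, -0.24, 0.075, 0.01) ((0.5513479709625244, -0.23828192055225372), 0.004566114861518145)
  jar (0.574, -0.172, 0.08, 0.01) ((0.5738173723220825, -0.17213580012321472), 0.01299114990979433)
  jar (0.508, -0.299, 0.04, 0.029) ((0.5086548328399658, -0.29629600048065186), 0.03012230060994625)
```

View pics/rz_side.png

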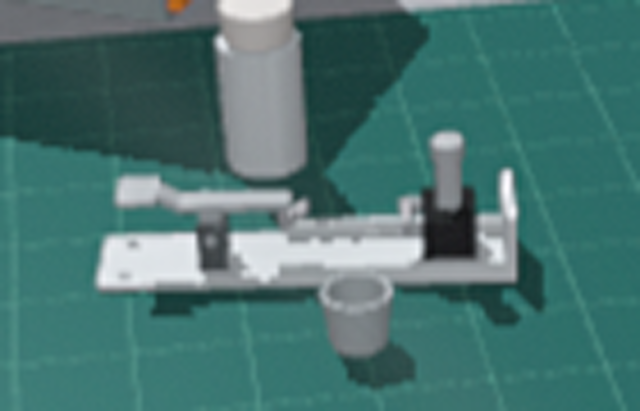

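View pics/rz_scene.png

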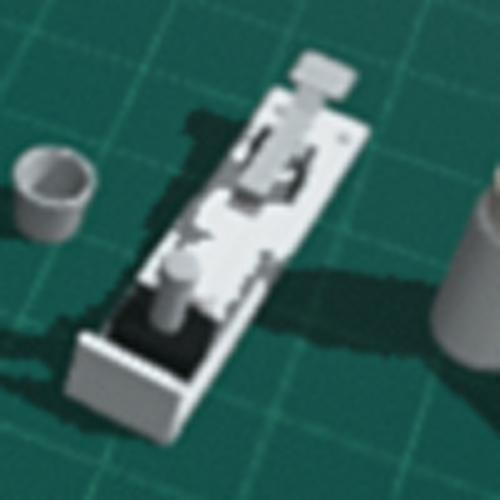

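The catch's arm is lower than its tab at (140,188) in the zoom, and the post at (447,170) is clear on both sides. The rack's yaw is about -7.8°. Next I'll write a planner helper and move above the rack.

```bash
cat >> h.py <<'E'
def plan(target,jaw_deg=None,step=40,n=None):
    """print rows in tool axes to get to target (world TCP) and jaw angle"""
    T=T_tool(); R=T[:3,:3]; p=T[:3,3]; d=np.array(target)-p
    a=np.degrees(np.arctan2(R[1,1],R[0,1])); dz=0
    if jaw_deg is not None: dz=(jaw_deg-a+180)%360-180
    L=np.linalg.norm(d)*1000
    n=n or max(int(np.ceil(L/step)),int(np.ceil(abs(dz)/7.5)),1)
    print('n',n,'dist mm',round(L,1),'jaw now',round(a,2),'turn',round(dz,2))
    for i in range(n):
        Ri=Rn.from_rotvec([0,0,np.radians(dz*i/n)]).as_matrix()@R
        print(i,np.round(Ri.T@d/n*1000,1).tolist(),'spin',round(-np.radians(dz/n),4))
E
python3 -c "
from h import *
plan([.575,.183,.20],-97.8,step=45)"
```

```text
n 18 dist mm 799.6 jaw now -72.25 turn -25.55
0 [1.5, -29.1, -33.5] spin 0.0248
1 [1.5, -29.9, -32.8] spin 0.0248
2 [1.5, -30.7, -32.0] spin 0.0248
3 [1.5, -31.5, -31.3] spin 0.0248
4 [1.5, -32.3, -30.5] spin 0.0248
5 [1.5, -33.0, -29.7] spin 0.0248
6 [1.5, -33.8, -28.8] spin 0.0248
7 [1.5, -34.5, -28.0] spin 0.0248
8 [1.5, -35.1, -27.1] spin 0.0248
9 [1.5, -35.8, -26.3] spin 0.0248
10 [1.5, -36.4, -25.4] spin 0.0248
11 [1.5, -37.1, -24.4] spin 0.0248
12 [1.5, -37.7, -23.5] spin 0.0248
13 [1.5, -38.2, -22.6] spin 0.0248
14 [1.5, -38.8, -21.6] spin 0.0248
15 [1.5, -39.3, -20.7] spin 0.0248
16 [1.5, -39.8, -19.7] spin 0.0248
17 [1.5, -40.3, -18.7] spin 0.0248
```

Call:
send_rows(
  motion=[
    {"hand": 1,"slide": [1.5,-29,-33],"spin": 0.025},
    {"hand": 1,"slide": [1.5,-30,-33],"spin": 0.025},
    {"hand": 1,"slide": [1.5,-31,-32],"spin": 0.025},
    {"hand": 1,"slide": [1.5,-31,-31],"spin": 0.025},
    {"hand": 1,"slide": [1.5,-32,-30],"spin": 0.025},
    {"hand": 1,"slide": [1.5,-33,-30],"spin": 0.025},
    {"hand": 1,"slide": [1.5,-34,-29],"spin": 0.025},
    {"hand": 1,"slide": [1.5,-34,-28],"spin": 0.025},
  ],
)

```text
time: 2.25
tool_pos: [0.3493, -0.1931, 0.2138]
tool_rot: [1.966, 1.566, -1.085]
contact_force: [0.4, -0.8, 0.6]
opening: 0.0917
```

```bash
python3 -c "
from h import *
plan([.575,.183,.20],-97.8,step=40)"
```

```text
n 11 dist mm 438.8 jaw now -84.77 turn -13.03
0 [1.1, -32.2, -23.5] spin 0.0207
1 [1.1, -32.7, -22.9] spin 0.0207
2 [1.1, -33.1, -22.2] spin 0.0207
3 [1.1, -33.6, -21.5] spin 0.0207
4 [1.1, -34.0, -20.8] spin 0.0207
5 [1.1, -34.4, -20.1] spin 0.0207
6 [1.1, -34.8, -19.4] spin 0.0207
7 [1.1, -35.2, -18.7] spin 0.0207
8 [1.1, -35.6, -17.9] spin 0.0207
9 [1.1, -36.0, -17.2] spin 0.0207
10 [1.1, -36.3, -16.4] spin 0.0207
```

Call:
send_rows(
  motion=[
    {"hand": 1,"slide": [1.5,-41,-30],"spin": 0.028},
    {"hand": 1,"slide": [1.5,-41,-29],"spin": 0.028},
    {"hand": 1,"slide": [1.5,-41,-28],"spin": 0.028},
    {"hand": 1,"slide": [1.5,-41,-27],"spin": 0.028},
    {"hand": 1,"slide": [1.5,-42,-26],"spin": 0.028},
    {"hand": 1,"slide": [1.5,-42,-25],"spin": 0.028},
    {"hand": 1,"slide": [1.5,-42,-24],"spin": 0.028},
    {"hand": 1,"slide": [1.5,-42,-23],"spin": 0.028},
  ],
)

```text
time: 3.05
tool_pos: [0.5659, 0.1435, 0.2027]
tool_rot: [2.563, 1.56, -0.721]
contact_force: [0.8, -0.4, 0.2]
opening: 0.0917
```

```bash
python3 -c "
from h import *
plan([.575,.183,.20],-97.8,step=30)"
```

```text
n 2 dist mm 40.7 jaw now -98.13 turn 0.33
0 [1.2, -20.2, -1.7] spin -0.0029
1 [1.2, -20.2, -1.8] spin -0.0029
```

Call:
send_rows(
  motion=[
    {"hand": 1,"slide": [1,-20,-2],"spin": 0},
    {"hand": 1,"slide": [1,-15,-2],"spin": 0},
    {"hand": 1,"slide": [0,0,0],"spin": 0},
  ],
)

```text
time: 3.35
tool_pos: [0.5769, 0.1844, 0.1987]
tool_rot: [2.623, 1.56, -0.656]
contact_force: [-0.2, -0.8, -0.7]
opening: 0.0921
```

```bash
python3 - <<'E'
from h import *
p=cam('wrist'); cv2.imwrite('pics/w1.png',p['pixels']); W=cloud(p); np.save('/tmp/w1.npy',W)
s=observe(); print(s['tool_pos'],s['tool_rot'],s['time'],s['qpos'])
w=W.reshape(-1,3)
m=(w[:,2]>.070)&(w[:,2]<.09)&(np.hypot(w[:,0]-.589,w[:,1]-.183)<.02)
print('head',m.sum(),circ(w[m][:,:2]),cv2.minEnclosingCircle(w[m][:,:2].astype(np.float32)),np.median(w[m][:,2]))
E
```

```text
[0.57659577 0.18334769 0.19875291] [ 2.56128438  1.56037251 -0.71758733] 3.4 [ 0.18559952  0.50755225  1.34005421 -0.00852555  1.28754231  1.89603128]
head 499 [0.58935091 0.18337944 0.00613671] ((0.588934600353241, 0.18353764712810516), 0.008950863964855671) 0.07464167448916859
```

View pics/w1.png

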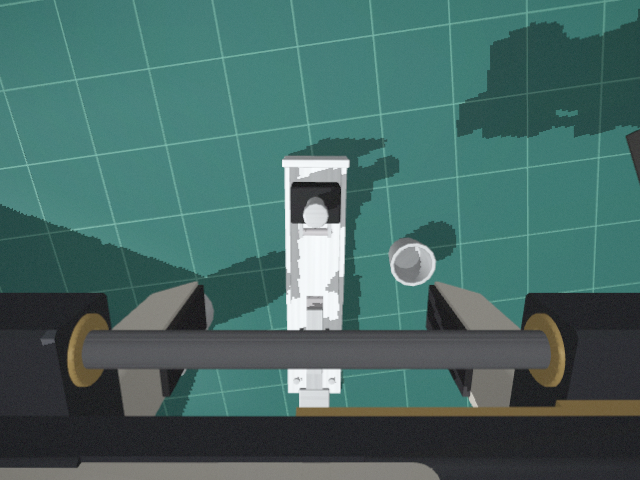

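The wrist view shows the rack upright in the picture, with the stop at the top (316,160), the post head at (316,213), the cup at (412,262) and the tab at (314,397).

```bash
python3 - <<'E'
from h import *
W=np.load('/tmp/w1.npy'); w=W.reshape(-1,3)
near=(abs(w[:,0]-.53)<.13)&(abs(w[:,1]-.19)<.07)
# outer edges of the rack from all points z>.004 below ... 
m=near&(w[:,2]>.010)&(w[:,2]<.015); print(m.sum(),cv2.minAreaRect(w[m][:,:2].astype(np.float32)))
m=near&(w[:,2]>.036)&(w[:,2]<.044)&(w[:,0]>.605); q=w[m][:,:2]; print('stop top',m.sum(),cv2.minAreaRect(q.astype(np.float32)))
m=near&(w[:,2]>.045)&(w[:,2]<.053)&(w[:,0]<.45); q=w[m]; print('tab',m.sum(),cv2.minAreaRect(q[:,:2].astype(np.float32)) if m.sum()>5 else '',np.median(q,0))
m=near&(w[:,2]>.010)&(w[:,2]<.015)
for y in [-8.5,-8,-7.5,-7]:
    a=np.radians(y); ex=np.array([np.cos(a),np.sin(a)]); ey=np.array([-ex[1],ex[0]])
    v=w[m][:,:2]-[.589,.1835]; yy=v@ey; print(y,np.percentile(yy,[0,1,5,50,95,99,100]).round(4), 'sd hi',yy[yy>.018].std(),yy[yy>.018].mean(),'lo',yy[yy<-.018].std(),yy[yy<-.018].mean())
E
```

```text
1352 ((0.5570256114006042, 0.16474467515945435), (0.09807072579860687, 0.1295625865459442), 82.23889923095703)
stop top 582 ((0.6215496063232422, 0.17887547612190247), (0.05000148341059685, 0.006116160191595554), 82.06716918945312)
tab 686 ((0.4279804527759552, 0.20719382166862488), (0.0250935610383749, 0.025175105780363083), 82.24090576171875) [0.42739612 0.20713779 0.04856228]
-8.5 [-0.0727 -0.067  -0.0252 -0.0163  0.025   0.0254  0.0257] sd hi 0.0012065284594358875 0.023415583492392478 lo 0.008244467529032351 -0.024945582909542744
-8 [-0.0722 -0.0666 -0.025  -0.0165  0.0253  0.0257  0.0259] sd hi 0.0012276891317715077 0.023680673546856254 lo 0.008213977744206803 -0.02466783205647699
-7.5 [-0.0717 -0.0663 -0.0248 -0.0167  0.0257  0.0263  0.0266] sd hi 0.0013203420744691884 0.02394396022634598 lo 0.008195665696901751 -0.02439890753751901
-7 [-0.0711 -0.0659 -0.0246 -0.017   0.0261  0.0269  0.0274] sd hi 0.001450909900655953 0.024215236248010794 lo 0.008188186152321262 -0.02412812494728783
```

```bash
python3 -c "
from h import *
plan([.589,.1835,.050],-98,step=45)"
```

```text
n 4 dist mm 149.3 jaw now -97.87 turn -0.13
0 [37.2, -0.7, -2.7] spin 0.0006
1 [37.2, -0.7, -2.7] spin 0.0006
2 [37.2, -0.7, -2.7] spin 0.0006
3 [37.2, -0.7, -2.7] spin 0.0006
```

Call:
send_rows(
  motion=[
    {"hand": 0,"slide": [30,-1,-3],"spin": 0.002},
    {"hand": 0,"slide": [40,-1,-4],"spin": 0},
    {"hand": 0,"slide": [30,-1,-3],"spin": 0},
    {"hand": 0,"slide": [25,0,-1],"spin": 0},
    {"hand": 0,"slide": [10,0,-1],"spin": 0},
  ],
)

```text
time: 3.9
tool_pos: [0.5918, 0.1768, 0.0649]
tool_rot: [2.832, 1.553, -0.454]
contact_force: [-1.7, 0.0, -0.2]
opening: 0.0569
```

```bash
python3 -c "
from h import *
plan([.589,.1835,.050],-98,step=45)"
```

```text
n 1 dist mm 16.6 jaw now -98.31 turn 0.31
0 [14.8, -6.3, 4.0] spin -0.0054
```

Call:
send_rows(
  motion=[
    {"hand": 0,"slide": [10,-6,4],"spin": -0.005},
    {"hand": 0,"slide": [0,0,0],"spin": 0},
  ],
)

```text
time: 4.1
tool_pos: [0.5883, 0.1815, 0.0543]
tool_rot: [2.761, 1.554, -0.523]
contact_force: [-0.4, -0.1, -0.5]
opening: 0.0464
```

```bash
sed -i "s/print('n',n,/print('xaxis',np.round(R[:,0],4),'pos',np.round(p,4)); print('n',n,/" h.py; python3 -c "
from h import *
plan([.589,.1835,.050],-98,step=45)"
```

```text
xaxis [ 0.0143 -0.0082 -0.9999] pos [0.5883 0.1815 0.0543]
n 1 dist mm 4.8 jaw now -98.15 turn 0.15
0 [4.3, -2.1, -0.3] spin -0.0026
```

Call:
send_rows(
  motion=[
    {"hand": 0,"slide": [4,-2,0],"spin": 0},
    {"hand": -1,"slide": [0,0,0],"spin": 0},
    {"hand": -1,"slide": [0,0,0],"spin": 0},
    {"hand": -1,"slide": [0,0,0],"spin": 0},
    {"hand": -1,"slide": [0,0,0],"spin": 0},
    {"hand": -1,"slide": [0,0,0],"spin": 0},
  ],
  grip_force=40,
)

```text
time: 4.7
tool_pos: [0.5907, 0.1823, 0.0545]
tool_rot: [2.824, 1.548, -0.458]
contact_force: [-0.3, -3.0, -3.1]
opening: 0.0167
```

Call:
send_rows(
  motion=[
    {"hand": -1,"slide": [0,0,6],"spin": 0},
    {"hand": -1,"slide": [0,0,10],"spin": 0},
    {"hand": -1,"slide": [0,0,10],"spin": 0},
    {"hand": -1,"slide": [0,0,10],"spin": 0},
    {"hand": -1,"slide": [0,0,10],"spin": 0},
    {"hand": -1,"slide": [0,0,10],"spin": 0},
  ],
)

```text
time: 5.3
tool_pos: [0.5469, 0.1887, 0.0545]
tool_rot: [3.111, 1.519, -0.173]
contact_force: [8.3, -4.2, -4.9]
opening: 0.0166
```

```bash
python3 -c "
from h import *
t=np.array([.589,.1835,.054])-.081*np.array([.9903,-.1392,0]); print(t)
plan(t,-98,step=10)"
```

```text
[0.5087857 0.1947752 0.054    ]
xaxis [ 0.0506 -0.0088 -0.9987] pos [0.5469 0.1887 0.0545]
n 4 dist mm 38.6 jaw now -98.17 turn 0.17
0 [-0.4, -0.2, 9.7] spin -0.0007
1 [-0.4, -0.2, 9.7] spin -0.0007
2 [-0.4, -0.2, 9.7] spin -0.0007
3 [-0.4, -0.2, 9.7] spin -0.0007
```

Call:
send_rows(
  motion=[
    {"hand": -1,"slide": [0,0,22],"spin": 0},
    {"hand": -1,"slide": [0,0,22],"spin": 0},
  ],
)

```text
time: 5.5
tool_pos: [0.5137, 0.1937, 0.0547]
tool_rot: [-3.108, 1.496, -0.109]
contact_force: [13.7, -6.2, -0.9]
opening: 0.0165
```

```bash
python3 -c "
from h import *
t=np.array([.589,.1835,.054])-.081*np.array([.9903,-.1392,0]); print(t)
plan(t,-98,step=10); print(observe()['contact_force'])"
```

```text
[0.5087857 0.1947752 0.054    ]
xaxis [ 0.0746 -0.0082 -0.9972] pos [0.5137 0.1937 0.0547]
n 1 dist mm 5.1 jaw now -98.17 turn 0.17
0 [0.3, -0.4, 5.1] spin -0.003
[13.73892686 -6.15084144 -0.90840537]
```

Call:
send_rows(
  motion=[
    {"hand": -1,"slide": [0,0,9],"spin": 0},
  ],
)

```text
time: 5.6
tool_pos: [0.5066, 0.1946, 0.0548]
tool_rot: [-3.1, 1.489, -0.101]
contact_force: [8.8, -4.4, -9.7]
opening: 0.0168
```

```bash
python3 - <<'E'
from h import *
t=np.array([.589,.1835,.054])-.081*np.array([.9903,-.1392,0])
plan(t,-98,step=10); print(observe()['contact_force'])
p=cam('side'); cv2.imwrite('pics/s2.png',cv2.resize(p['pixels'][110:270,190:390],(800,640),interpolation=cv2.INTER_CUBIC))
E
```

```text
xaxis [ 0.0808 -0.0082 -0.9967] pos [0.5066 0.1946 0.0548]
n 1 dist mm 2.4 jaw now -98.13 turn 0.13
0 [1.0, -0.5, -2.1] spin -0.0023
[ 8.80835025 -4.3509151  -9.72604988]
```

View pics/s2.png

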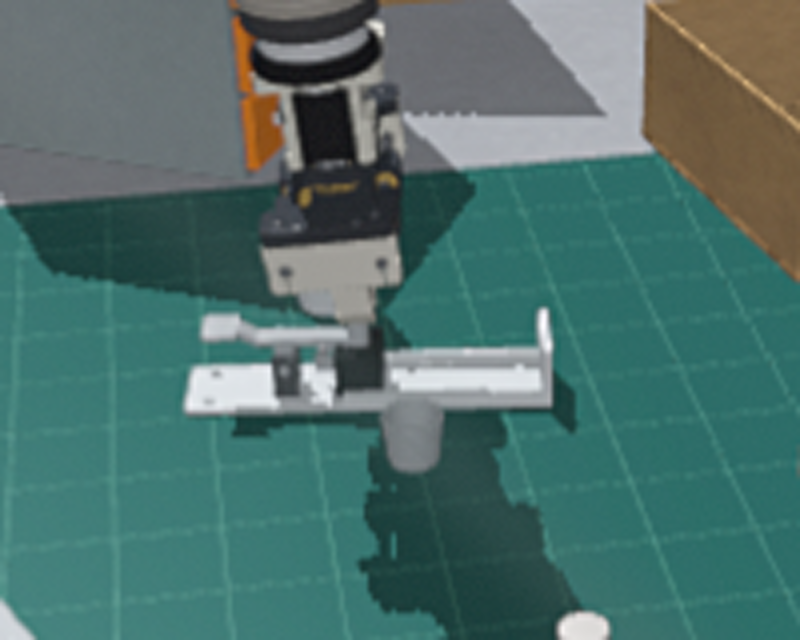

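The block now sits under the catch's hook at (358,350) in the crop. I'll ease forward to check that the catch holds.

Call:
send_rows(
  motion=[
    {"hand": -1,"slide": [0,0,-5],"spin": 0},
    {"hand": -1,"slide": [0,0,-5],"spin": 0},
  ],
)

```text
time: 5.85
tool_pos: [0.5162, 0.1931, 0.0549]
tool_rot: [-3.102, 1.488, -0.101]
contact_force: [4.7, -1.3, -11.1]
opening: 0.0159
```

```bash
python3 - <<'E'
from h import *
t=np.array([.589,.1835,.054])-.073*np.array([.9903,-.1392,0])
plan(t,-98,step=10); print(observe()['contact_force'])
E
```

```text
xaxis [ 0.0824 -0.0084 -0.9966] pos [0.5162 0.1931 0.0549]
n 1 dist mm 1.2 jaw now -98.06 turn 0.06
0 [0.9, -0.6, -0.3] spin -0.001
[  4.71329852  -1.30670083 -11.12426854]
```

Call:
send_rows(
  motion=[
    {"hand": -1,"slide": [0,0,-4],"spin": 0},
    {"hand": -1,"slide": [0,0,-4],"spin": 0},
  ],
)

```text
time: 6.05
tool_pos: [0.5185, 0.1927, 0.0546]
tool_rot: [-3.118, 1.5, -0.118]
contact_force: [-16.9, 4.7, 13.3]
opening: 0.0164
```

```bash
python3 - <<'E'
from h import *
t=np.array([.589,.1835,.054])-.073*np.array([.9903,-.1392,0])
plan(t,-98,step=10); print(observe()['contact_force'])
E
```

```text
xaxis [ 0.07   -0.0083 -0.9975] pos [0.5185 0.1927 0.0546]
n 1 dist mm 2.1 jaw now -98.08 turn 0.08
0 [0.5, -0.7, 2.0] spin -0.0014
[-16.94171416   4.70449402  13.26063167]
```

Call:
send_rows(
  motion=[
    {"hand": -1,"slide": [0,0,-3.5],"spin": 0},
    {"hand": -1,"slide": [0,0,-3.5],"spin": 0},
    {"hand": -1,"slide": [0,0,-3.5],"spin": 0},
    {"hand": -1,"slide": [0,0,-3.5],"spin": 0},
  ],
)

```text
time: 6.45
tool_pos: [0.5179, 0.1928, 0.0546]
tool_rot: [3.074, 1.529, -0.207]
contact_force: [-11.0, 1.2, 6.4]
opening: 0.0166
```

```bash
python3 - <<'E'
from h import *
t=np.array([.589,.1835,.054])-.073*np.array([.9903,-.1392,0])
plan(t,-98,step=10); print(observe()['contact_force'])
E
```

```text
xaxis [ 0.0413 -0.0087 -0.9991] pos [0.5179 0.1928 0.0546]
n 1 dist mm 1.6 jaw now -97.99 turn -0.01
0 [0.5, -0.7, 1.3] spin 0.0002
[-10.97294366   1.17033079   6.37061623]
```

Pushing against the held catch works the tilt back out, now down to 2.4°. I'll do a few more rows of it.

Call:
send_rows(
  motion=[
    {"hand": -1,"slide": [0,0,-3.5],"spin": 0},
    {"hand": -1,"slide": [0,0,-3.5],"spin": 0},
    {"hand": -1,"slide": [0,0,-3.5],"spin": 0},
    {"hand": -1,"slide": [0,0,-3.5],"spin": 0},
    {"hand": -1,"slide": [0,0,-3],"spin": 0},
    {"hand": -1,"slide": [0,0,0],"spin": 0},
  ],
)

```text
time: 7.05
tool_pos: [0.5168, 0.193, 0.0547]
tool_rot: [2.309, 1.559, -0.969]
contact_force: [4.1, -3.4, -6.7]
opening: 0.0167
```

```bash
python3 - <<'E'
from h import *
t=np.array([.589,.1835,.054])-.073*np.array([.9903,-.1392,0])
plan(t,-98,step=10); print(observe()['contact_force'])
E
```

```text
xaxis [ 0.0065 -0.0095 -0.9999] pos [0.5168 0.193  0.0547]
n 1 dist mm 0.9 jaw now -97.81 turn -0.19
0 [0.6, -0.7, 0.2] spin 0.0033
[ 4.11193254 -3.35736241 -6.74780912]
```

Call:
send_rows(
  motion=[
    {"hand": -0.2,"slide": [0,0,0],"spin": 0},
    {"hand": -0.2,"slide": [0,0,0],"spin": 0},
    {"hand": -0.2,"slide": [0,0,0],"spin": 0},
    {"hand": -0.2,"slide": [-15,0,0],"spin": 0},
    {"hand": -0.2,"slide": [-40,0,0],"spin": 0},
    {"hand": -0.2,"slide": [-40,0,0],"spin": 0},
    {"hand": -0.2,"slide": [-30,0,0],"spin": 0},
  ],
)

```text
time: 7.75
tool_pos: [0.5139, 0.1942, 0.1798]
tool_rot: [1.595, 1.561, -1.684]
contact_force: [0.5, -0.2, -0.2]
opening: 0.0368
```

```bash
python3 - <<'E'
from h import *
p=cam('wrist'); cv2.imwrite('pics/w3.png',p['pixels']); W=cloud(p); w=W.reshape(-1,3)
m=(w[:,2]>.070)&(w[:,2]<.09)&(np.hypot(w[:,0]-.517,w[:,1]-.193)<.02); h=circ(w[m][:,:2])[:2]
print('head',h,'draw',np.linalg.norm(h-[.589,.1835]))
plan([.478,-.2045,.20],-98,step=40)
E
```

```text
head [0.51761627 0.19387272] draw 0.07213342232369394
xaxis [ 0.0071 -0.008  -0.9999] pos [0.5163 0.1949 0.1848]
n 11 dist mm 401.5 jaw now -97.87 turn -0.13
0 [-1.1, 36.5, -1.5] spin 0.0002
1 [-1.1, 36.4, -1.5] spin 0.0002
2 [-1.1, 36.4, -1.5] spin 0.0002
3 [-1.1, 36.4, -1.6] spin 0.0002
4 [-1.1, 36.4, -1.6] spin 0.0002
5 [-1.1, 36.4, -1.6] spin 0.0002
6 [-1.1, 36.4, -1.6] spin 0.0002
7 [-1.1, 36.4, -1.6] spin 0.0002
8 [-1.1, 36.4, -1.6] spin 0.0002
9 [-1.1, 36.4, -1.6] spin 0.0002
10 [-1.1, 36.4, -1.6] spin 0.0002
```

View pics/w3.png

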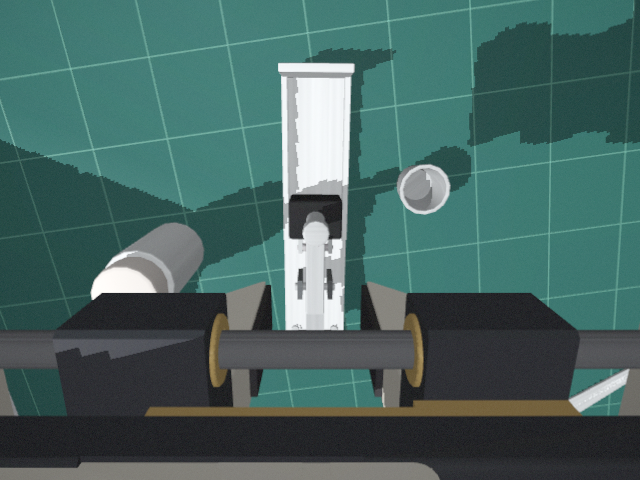

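The follower is held at about 72 mm with the post at (316,228), and the channel is free up to the stop at (316,68). Now to the short jar.

Call:
send_rows(
  motion=[
    {"hand": 0.2,"slide": [-1,45,-2],"spin": 0},
    {"hand": 0.2,"slide": [-1,45,-2],"spin": 0},
    {"hand": 0.2,"slide": [-1,45,-2],"spin": 0},
    {"hand": 0.2,"slide": [-1,45,-2],"spin": 0},
    {"hand": 0.2,"slide": [-1,45,-2],"spin": 0},
    {"hand": 0.2,"slide": [-1,45,-2],"spin": 0},
    {"hand": 0.2,"slide": [-1,45,-2],"spin": 0},
    {"hand": 0.2,"slide": [-1,30,-2],"spin": 0},
  ],
)

```text
time: 8.6
tool_pos: [0.4877, -0.1564, 0.1986]
tool_rot: [2.998, 1.548, -0.272]
contact_force: [-0.1, 0.4, -0.1]
opening: 0.055
```

```bash
python3 - <<'E'
from h import *
plan([.478,-.2045,.19],-98,step=40)
E
```

```text
xaxis [ 0.0218 -0.0061 -0.9997] pos [ 0.4877 -0.1564  0.1986]
n 2 dist mm 49.8 jaw now -97.38 turn -0.62
0 [4.3, 24.5, 1.8] spin 0.0054
1 [4.3, 24.5, 1.7] spin 0.0054
```

Call:
send_rows(
  motion=[
    {"hand": 0.2,"slide": [4,22,2],"spin": 0.005},
    {"hand": 0.2,"slide": [4,16,2],"spin": 0.005},
    {"hand": 0.2,"slide": [0,0,0],"spin": 0},
  ],
)

```text
time: 8.9
tool_pos: [0.4783, -0.2, 0.1906]
tool_rot: [2.969, 1.545, -0.318]
contact_force: [-0.6, -0.7, 0.2]
opening: 0.0553
```

```bash
python3 - <<'E'
from h import *
p=cam('wrist'); cv2.imwrite('pics/w4.png',p['pixels']); W=cloud(p); w=W.reshape(-1,3); np.save('/tmp/w4.npy',W)
for c in [(.478,-.206,.054,.018),(.607,-.27,.076,.018),(.549,-.24,.075,.01),(.574,-.172,.08,.01),(.508,-.299,.04,.029)]:
    m=(np.hypot(w[:,0]-c[0],w[:,1]-c[1])<c[3]+.008)&(w[:,2]>c[2])&(w[:,2]<.1); q=w[m]
    if m.sum()>10: print(c,m.sum(),cv2.minEnclosingCircle(q[:,:2].astype(np.float32)),np.median(q[:,2]))
plan([.478,-.2045,.028],-98,step=40)
E
```

```text
(0.478, -0.206, 0.054, 0.018) 1874 ((0.4779878854751587, -0.20332683622837067), 0.01813126914203167) 0.05879156904197616
(0.607, -0.27, 0.076, 0.018) 2457 ((0.6067430377006531, -0.26975804567337036), 0.018000056967139244) 0.08068341051679168
(0.549, -0.24, 0.075, 0.01) 263 ((0.5464071035385132, -0.2379043996334076), 0.004976321943104267) 0.08245248170475561
(0.574, -0.172, 0.08, 0.01) 1253 ((0.5732074975967407, -0.1722736656665802), 0.012104293331503868) 0.08480883257756372
(0.508, -0.299, 0.04, 0.029) 4987 ((0.5086897611618042, -0.2981398105621338), 0.029261695221066475) 0.044711822028203396
xaxis [ 0.0245 -0.0076 -0.9997] pos [ 0.4786 -0.1991  0.1908]
n 5 dist mm 162.9 jaw now -98.32 turn 0.32
0 [32.6, 1.0, 0.8] spin -0.0011
1 [32.6, 1.0, 0.8] spin -0.0011
2 [32.6, 1.0, 0.8] spin -0.0011
3 [32.6, 1.0, 0.8] spin -0.0011
4 [32.6, 1.0, 0.8] spin -0.0011
```

View pics/w4.png

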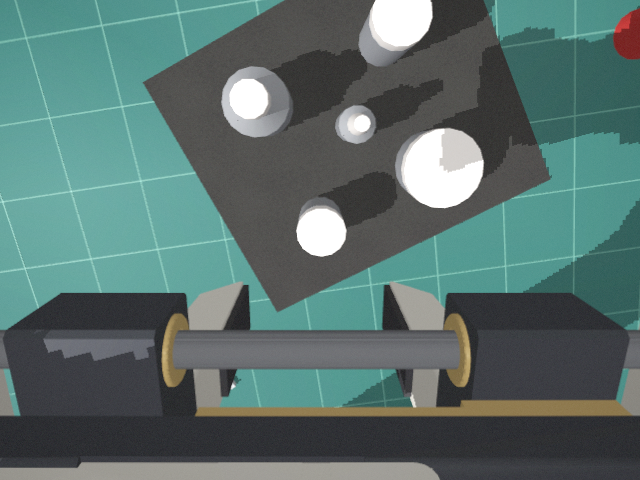

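Call:
send_rows(
  motion=[
    {"hand": 0.2,"slide": [30,1,1],"spin": -0.003},
    {"hand": 0.2,"slide": [40,1,1],"spin": -0.003},
    {"hand": 0.2,"slide": [35,1,1],"spin": 0},
    {"hand": 0.2,"slide": [20,0,0],"spin": 0},
  ],
)

```text
time: 9.35
tool_pos: [0.4831, -0.2013, 0.067]
tool_rot: [2.941, 1.532, -0.337]
contact_force: [0.7, 0.5, 0.4]
opening: 0.0553
```

```bash
python3 - <<'E'
from h import *
plan([.478,-.2037,.028],-98,step=40)
E
```

```text
xaxis [ 0.0362 -0.0127 -0.9993] pos [ 0.4831 -0.2013  0.067 ]
n 1 dist mm 39.4 jaw now -97.84 turn -0.16
0 [38.8, 2.8, 6.2] spin 0.0028
```

Call:
send_rows(
  motion=[
    {"hand": 0.2,"slide": [15,2,5],"spin": 0},
    {"hand": 0.2,"slide": [15,1,2],"spin": 0},
    {"hand": 0.2,"slide": [4,0,0],"spin": 0},
    {"hand": 0.2,"slide": [0,0,0],"spin": 0},
  ],
)

```text
time: 9.75
tool_pos: [0.477, -0.1987, 0.0292]
tool_rot: [3.007, 1.537, -0.267]
contact_force: [0.2, 0.5, -0.4]
opening: 0.0551
```

```bash
python3 - <<'E'
from h import *
plan([.478,-.2037,.028],-98,step=40)
E
```

```text
xaxis [ 0.0329 -0.009  -0.9994] pos [ 0.477  -0.1987  0.0292]
n 1 dist mm 5.3 jaw now -97.59 turn -0.41
0 [1.3, 4.8, -1.6] spin 0.0072
```

Call:
send_rows(
  motion=[
    {"hand": 0.2,"slide": [1,5,-1],"spin": 0.007},
    {"hand": 0.2,"slide": [0,0,0],"spin": 0},
  ],
)

```text
time: 9.95
tool_pos: [0.4787, -0.2038, 0.0297]
tool_rot: [2.998, 1.534, -0.283]
contact_force: [0.1, 0.5, 0.1]
opening: 0.0553
```

```bash
python3 - <<'E'
from h import *
plan([.478,-.2037,.028],-98,step=40)
E
```

```text
xaxis [ 0.0351 -0.0102 -0.9993] pos [ 0.4787 -0.2038  0.0297]
n 1 dist mm 1.9 jaw now -97.95 turn -0.05
0 [1.7, -0.0, 0.8] spin 0.0009
```

Call:
send_rows(
  motion=[
    {"hand": -1,"slide": [0,0,0],"spin": 0},
    {"hand": -1,"slide": [0,0,0],"spin": 0},
    {"hand": -1,"slide": [0,0,0],"spin": 0},
    {"hand": -1,"slide": [0,0,0],"spin": 0},
    {"hand": -1,"slide": [0,0,0],"spin": 0},
  ],
  grip_force=15,
)

```text
time: 10.45
tool_pos: [0.4798, -0.2045, 0.0316]
tool_rot: [2.976, 1.531, -0.305]
contact_force: [0.8, -0.2, -0.5]
opening: 0.0357
```

```bash
python3 - <<'E'
from h import *
s=observe(); print(s['contact_force'],s['opening'])
plan([.478,-.2037,.128],-98,step=40)
E
```

```text
[ 0.75310584 -0.19694852 -0.47310277] 0.03568725554052087
xaxis [ 0.0383 -0.012  -0.9992] pos [ 0.4798 -0.2045  0.0316]
n 3 dist mm 96.4 jaw now -97.98 turn -0.02
0 [-32.1, 0.0, -0.6] spin 0.0001
1 [-32.1, 0.0, -0.6] spin 0.0001
2 [-32.1, 0.0, -0.6] spin 0.0001
```

Call:
send_rows(
  motion=[
    {"hand": -1,"slide": [-20,0,0],"spin": 0},
    {"hand": -1,"slide": [-40,0,-2],"spin": 0},
    {"hand": -1,"slide": [-45,0,-2],"spin": 0},
    {"hand": -1,"slide": [-30,-5,-5],"spin": 0},
  ],
)

```text
time: 10.85
tool_pos: [0.4808, -0.1977, 0.1658]
tool_rot: [3.097, 1.544, -0.185]
contact_force: [1.1, 0.2, -0.5]
opening: 0.0357
```

```bash
python3 - <<'E'
from h import *
s=observe(); print(s['contact_force'],s['opening'])
plan([.600,.182,.16],-98,step=45)
E
```

```text
[ 1.06540896  0.2325003  -0.53647909] 0.03569143692836907
xaxis [ 0.0264 -0.0049 -0.9996] pos [ 0.4808 -0.1977  0.1658]
n 9 dist mm 398.0 jaw now -98.04 turn 0.04
0 [0.8, -43.6, -7.2] spin -0.0001
1 [0.8, -43.6, -7.2] spin -0.0001
2 [0.8, -43.6, -7.2] spin -0.0001
3 [0.8, -43.6, -7.2] spin -0.0001
4 [0.8, -43.6, -7.2] spin -0.0001
5 [0.8, -43.6, -7.2] spin -0.0001
6 [0.8, -43.6, -7.2] spin -0.0001
7 [0.8, -43.6, -7.2] spin -0.0001
8 [0.8, -43.6, -7.2] spin -0.0001
```

Call:
send_rows(
  motion=[
    {"hand": -1,"slide": [0,-25,-5],"spin": 0},
    {"hand": -1,"slide": [0,-40,-7],"spin": 0},
    {"hand": -1,"slide": [0,-42,-7],"spin": 0},
    {"hand": -1,"slide": [0,-42,-7],"spin": 0},
    {"hand": -1,"slide": [0,-42,-7],"spin": 0},
    {"hand": -1,"slide": [0,-42,-7],"spin": 0},
    {"hand": -1,"slide": [0,-42,-7],"spin": 0},
    {"hand": -1,"slide": [0,-35,-7],"spin": 0},
  ],
)

```text
time: 11.65
tool_pos: [0.5833, 0.1067, 0.1722]
tool_rot: [2.979, 1.532, -0.312]
contact_force: [0.2, -1.1, -0.1]
opening: 0.0359
```

```bash
python3 - <<'E'
from h import *
s=observe(); print(s['contact_force'],s['opening'])
plan([.600,.182,.13],-98,step=45)
E
```

```text
[ 0.18698272 -1.07461631 -0.14613425] 0.03592325009761357
xaxis [ 0.0369 -0.0119 -0.9992] pos [0.5833 0.1067 0.1722]
n 2 dist mm 87.9 jaw now -98.56 turn 0.56
0 [21.0, -38.6, -1.9] spin -0.0049
1 [21.0, -38.6, -2.1] spin -0.0049
```

Call:
send_rows(
  motion=[
    {"hand": -1,"slide": [10,-35,-2],"spin": -0.005},
    {"hand": -1,"slide": [15,-25,-2],"spin": -0.005},
    {"hand": -1,"slide": [10,-8,0],"spin": 0},
    {"hand": -1,"slide": [0,0,0],"spin": 0},
  ],
)

```text
time: 12.05
tool_pos: [0.5987, 0.1807, 0.1348]
tool_rot: [2.979, 1.532, -0.295]
contact_force: [0.3, 0.2, -1.3]
opening: 0.0356
```

```bash
python3 - <<'E'
from h import *
s=observe(); print(s['contact_force'],s['opening'])
plan([.600,.182,.10],-98,step=45)
p=cam('wrist'); cv2.imwrite('pics/w5.png',p['pixels']); W=cloud(p); w=W.reshape(-1,3); np.save('/tmp/w5.npy',W)
T=T_tool()
E
```

```text
[ 0.31769728  0.23184627 -1.29699296] 0.03556066100999783
xaxis [ 0.0367 -0.0112 -0.9993] pos [0.5987 0.1807 0.1348]
n 1 dist mm 34.9 jaw now -97.62 turn -0.38
0 [34.8, -1.7, 0.3] spin 0.0066
```

View pics/w5.png

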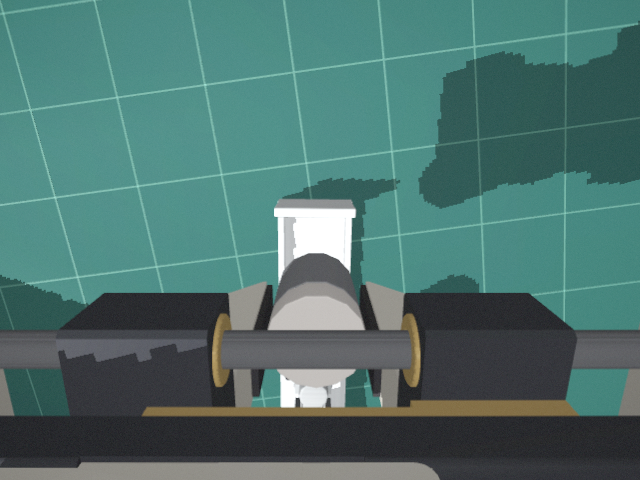

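The wrist view shows the held jar at (316,310), centred over the channel, with the stop's plate at (315,208) ahead of it. Next I'll measure where the jar sits in the hand against the rack.

```bash
python3 - <<'E'
from h import *
from scipy.optimize import least_squares
w=np.load('/tmp/w5.npy').reshape(-1,3)
m=(np.hypot(w[:,0]-.5987,w[:,1]-.1807)<.024)&(w[:,2]>.100)&(w[:,2]<.17)
q=w[m]; print(m.sum(),np.percentile(q[:,2],[1,50,99]))
for lo,hi in [(.105,.125),(.125,.145),(.145,.158)]:
    k=q[(q[:,2]>lo)&(q[:,2]<hi)]
    if len(k)<20: continue
    f=lambda c: np.hypot(k[:,0]-c[0],k[:,1]-c[1])-.018
    r=least_squares(f,[.597,.181],loss='soft_l1',f_scale=.001); print(lo,hi,len(k),r.x,np.abs(f(r.x)).mean())
m=(abs(w[:,0]-.62)<.02)&(abs(w[:,1]-.18)<.05)&(w[:,2]>.036)&(w[:,2]<.044); print('stop',cv2.minAreaRect(w[m][:,:2].astype(np.float32)))
E
```

```text
8137 [0.10939123 0.16064938 0.16830535]
0.105 0.125 736 [0.59649778 0.18176961] 0.00015682454568606447
0.125 0.145 1453 [0.59668845 0.18168235] 0.0009749684234033002
0.145 0.158 1526 [0.59682103 0.1816232 ] 0.0014538420858427239
stop ((0.6213914752006531, 0.1785074919462204), (0.050764452666044235, 0.006351300980895758), 81.87910461425781)
```

```bash
python3 -c "
from h import *
plan([.6005,.1811,.05],-98,step=25)"
```

```text
xaxis [ 0.0376 -0.0111 -0.9992] pos [0.599  0.1801 0.1356]
n 4 dist mm 85.6 jaw now -97.66 turn -0.34
0 [21.4, -0.4, 0.5] spin 0.0015
1 [21.4, -0.4, 0.5] spin 0.0015
2 [21.4, -0.4, 0.5] spin 0.0015
3 [21.4, -0.4, 0.5] spin 0.0015
```

Call:
send_rows(
  motion=[
    {"hand": -1,"slide": [15,-0.5,0.5],"spin": 0.0015},
    {"hand": -1,"slide": [20,-0.5,0.5],"spin": 0.0015},
    {"hand": -1,"slide": [20,-0.5,0.5],"spin": 0.0015},
    {"hand": -1,"slide": [12,0,0.5],"spin": 0},
  ],
)

```text
time: 12.5
tool_pos: [0.6026, 0.1756, 0.0721]
tool_rot: [3.038, 1.524, -0.247]
contact_force: [-0.7, 0.4, -0.4]
opening: 0.0358
```

```bash
python3 -c "
from h import *
plan([.6005,.1811,.036],-98,step=25)"
```

```text
xaxis [ 0.0456 -0.0115 -0.9989] pos [0.6026 0.1756 0.0721]
n 2 dist mm 36.6 jaw now -98.24 turn 0.24
0 [18.0, -2.7, 2.3] spin -0.0021
1 [18.0, -2.7, 2.3] spin -0.0021
```

Call:
send_rows(
  motion=[
    {"hand": -1,"slide": [8,-5,3],"spin": -0.004},
    {"hand": -1,"slide": [4,-1,1],"spin": 0},
    {"hand": -1,"slide": [0,0,0],"spin": 0},
  ],
)

```text
time: 12.8
tool_pos: [0.6, 0.1798, 0.0596]
tool_rot: [3.02, 1.524, -0.264]
contact_force: [-0.2, -0.0, -0.6]
opening: 0.0356
```

```bash
python3 -c "
from h import *
plan([.6005,.1811,.036],-98,step=10)"
```

```text
xaxis [ 0.0451 -0.0122 -0.9989] pos [0.6    0.1798 0.0596]
n 3 dist mm 23.7 jaw now -98.16 turn 0.16
0 [7.9, -0.5, 0.3] spin -0.001
1 [7.9, -0.5, 0.3] spin -0.001
2 [7.9, -0.5, 0.3] spin -0.001
```

Call:
send_rows(
  motion=[
    {"hand": -1,"slide": [8,-1.5,0.5],"spin": 0},
    {"hand": -1,"slide": [8,-1,0.5],"spin": 0},
    {"hand": -1,"slide": [4,-0.5,0.5],"spin": 0},
    {"hand": -1,"slide": [0,0,0],"spin": 0},
  ],
)

```text
time: 13.2
tool_pos: [0.6008, 0.1833, 0.0396]
tool_rot: [3.045, 1.521, -0.238]
contact_force: [0.0, -0.1, -0.3]
opening: 0.0359
```

```bash
python3 -c "
from h import *
plan([.6005,.1811,.033],-98,step=10); print(observe()['contact_force'])"
```

```text
xaxis [ 0.0481 -0.0117 -0.9988] pos [0.6008 0.1833 0.0396]
n 1 dist mm 7.0 jaw now -98.14 turn 0.14
0 [6.6, 2.2, 0.3] spin -0.0024
[ 0.03440918 -0.06344212 -0.29169165]
```

Call:
send_rows(
  motion=[
    {"hand": -1,"slide": [2,1.5,0.5],"spin": 0},
    {"hand": -1,"slide": [2,0,0],"spin": 0},
    {"hand": -1,"slide": [1,0,0],"spin": 0},
  ],
)

```text
time: 13.5
tool_pos: [0.6006, 0.1819, 0.0345]
tool_rot: [3.05, 1.521, -0.233]
contact_force: [0.9, 0.1, -1.1]
opening: 0.0356
```

```bash
python3 -c "
from h import *
plan([.6005,.1811,.033],-98,step=10); print(observe()['contact_force'])"
```

```text
xaxis [ 0.0487 -0.0116 -0.9987] pos [0.6006 0.1819 0.0345]
n 1 dist mm 1.7 jaw now -98.13 turn 0.13
0 [1.5, 0.8, 0.0] spin -0.0022
[ 0.93189551  0.10634582 -1.13992468]
```

Call:
send_rows(
  motion=[
    {"hand": -1,"slide": [1,0.5,0],"spin": 0},
    {"hand": -1,"slide": [1,0,0],"spin": 0},
    {"hand": -1,"slide": [1,0,0],"spin": 0},
  ],
)

```text
time: 13.8
tool_pos: [0.6013, 0.1812, 0.0323]
tool_rot: [3.059, 1.519, -0.225]
contact_force: [-2.3, -1.3, 8.9]
opening: 0.0354
```

```bash
python3 -c "
from h import *
plan([.6005,.1811,.033],-98,step=10); print(observe()['contact_force'])"
```

```text
xaxis [ 0.0504 -0.0115 -0.9987] pos [0.6013 0.1812 0.0323]
n 1 dist mm 1.1 jaw now -98.13 turn 0.13
0 [-0.7, 0.2, 0.7] spin -0.0022
[-2.34915185 -1.27106918  8.91393394]
```

Call:
send_rows(
  motion=[
    {"hand": -0.1,"slide": [-0.5,0,0],"spin": 0},
    {"hand": -0.1,"slide": [0,0,0],"spin": 0},
    {"hand": 0,"slide": [0,0,0],"spin": 0},
    {"hand": 0.1,"slide": [0,0,0],"spin": 0},
    {"hand": 0.1,"slide": [-15,0,0],"spin": 0},
  ],
)

```text
time: 14.3
tool_pos: [0.5994, 0.1811, 0.0467]
tool_rot: [3.034, 1.522, -0.25]
contact_force: [-0.7, 0.2, -0.4]
opening: 0.0504
```

```bash
python3 -c "
from h import *
plan([.6005,.1811,.19],-98,step=40); print(observe()['contact_force'],observe()['opening'])"
```

```text
xaxis [ 0.047  -0.012  -0.9988] pos [0.5994 0.1811 0.0467]
n 4 dist mm 143.3 jaw now -98.14 turn 0.14
0 [-35.8, 0.2, -2.0] spin -0.0006
1 [-35.8, 0.2, -2.0] spin -0.0006
2 [-35.8, 0.2, -2.0] spin -0.0006
3 [-35.8, 0.2, -2.0] spin -0.0006
[-0.72695404  0.24634076 -0.37880272] 0.050364843925078034
```

Call:
send_rows(
  motion=[
    {"hand": 0.1,"slide": [-35,0,-2],"spin": 0},
    {"hand": 0.1,"slide": [-40,0,-2],"spin": 0},
    {"hand": 0.1,"slide": [-40,0,-2],"spin": 0},
    {"hand": 0.1,"slide": [-25,0,0],"spin": 0},
  ],
)

```text
time: 14.7
tool_pos: [0.5971, 0.1819, 0.1927]
tool_rot: [2.994, 1.526, -0.289]
contact_force: [1.0, 1.1, -0.4]
opening: 0.0508
```

```bash
python3 - <<'E'
from h import *
p=cam('wrist'); cv2.imwrite('pics/w6.png',p['pixels']); W=cloud(p); w=W.reshape(-1,3)
m=(np.hypot(w[:,0]-.599,w[:,1]-.182)<.03)&(w[:,2]>.056)&(w[:,2]<.066); c,r=cv2.minEnclosingCircle(w[m][:,:2].astype(np.float32)); v=np.array(c)-[.5197,.1932]
print('short',c,r,np.median(w[m][:,2]),'rack',v@[.9903,-.1392],v@[.1392,.9903])
plan([.607,-.2695,.19],-98,step=45)
E
```

```text
short (0.5993857979774475, 0.1823854297399521) 0.01804518885910511 0.05985183729571336 rack 0.08041823391726488 0.00038259414993522774
xaxis [ 0.0489 -0.0115 -0.9987] pos [0.5986 0.1823 0.197 ]
n 11 dist mm 451.9 jaw now -98.12 turn 0.12
0 [1.1, 40.5, -6.5] spin -0.0002
1 [1.1, 40.5, -6.5] spin -0.0002
2 [1.1, 40.5, -6.5] spin -0.0002
3 [1.1, 40.5, -6.5] spin -0.0002
4 [1.1, 40.6, -6.5] spin -0.0002
5 [1.1, 40.6, -6.5] spin -0.0002
6 [1.1, 40.6, -6.5] spin -0.0002
7 [1.1, 40.6, -6.5] spin -0.0002
8 [1.1, 40.6, -6.5] spin -0.0002
9 [1.1, 40.6, -6.4] spin -0.0002
10 [1.1, 40.6, -6.4] spin -0.0002
```

View pics/w6.png

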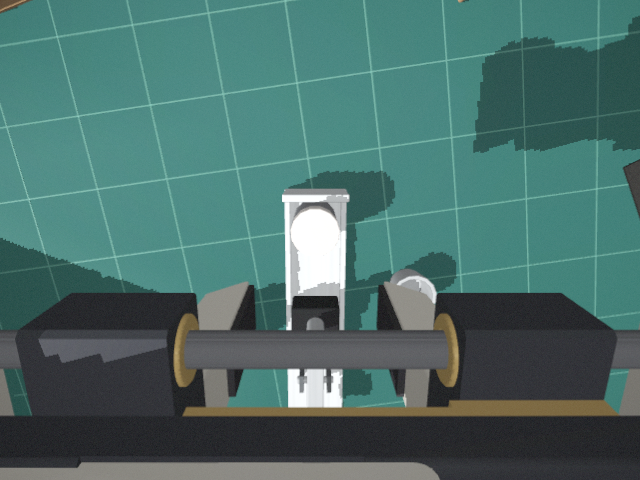

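The short jar stands in the channel at (315,228), at rack x = 80.4 mm and y = 0.4 mm, 1.6 mm from the stop. Now the tall jar.

Call:
send_rows(
  motion=[
    {"hand": 0.2,"slide": [1,35,-6],"spin": 0},
    {"hand": 0.2,"slide": [1,45,-7],"spin": 0},
    {"hand": 0.2,"slide": [1,45,-7],"spin": 0},
    {"hand": 0.2,"slide": [1,45,-7],"spin": 0},
    {"hand": 0.2,"slide": [1,45,-7],"spin": 0},
    {"hand": 0.2,"slide": [1,45,-7],"spin": 0},
    {"hand": 0.2,"slide": [1,45,-7],"spin": 0},
    {"hand": 0.2,"slide": [1,45,-7],"spin": 0},
  ],
)

```text
time: 15.55
tool_pos: [0.6064, -0.1768, 0.2047]
tool_rot: [3.126, 1.505, -0.145]
contact_force: [0.7, -0.3, 0.3]
opening: 0.0552
```

```bash
python3 - <<'E'
from h import *
plan([.607,-.2695,.18],-98,step=35)
E
```

```text
xaxis [ 0.0648 -0.0095 -0.9979] pos [ 0.6064 -0.1768  0.2047]
n 3 dist mm 95.9 jaw now -97.41 turn -0.59
0 [8.5, 30.6, -3.6] spin 0.0034
1 [8.5, 30.6, -3.8] spin 0.0034
2 [8.5, 30.6, -3.9] spin 0.0034
```

Call:
send_rows(
  motion=[
    {"hand": 0.2,"slide": [8,32,-4],"spin": 0.004},
    {"hand": 0.2,"slide": [8,30,-4],"spin": 0.004},
    {"hand": 0.2,"slide": [8,18,-4],"spin": 0.002},
    {"hand": 0.2,"slide": [0,0,0],"spin": 0},
  ],
)

```text
time: 15.95
tool_pos: [0.6079, -0.2679, 0.1838]
tool_rot: [3.104, 1.502, -0.185]
contact_force: [0.4, 0.9, 0.0]
opening: 0.055
```

```bash
python3 - <<'E'
from h import *
plan([.607,-.2695,.052],-98,step=35)
p=cam('wrist'); cv2.imwrite('pics/w7.png',p['pixels']); W=cloud(p); w=W.reshape(-1,3)
m=(np.hypot(w[:,0]-.607,w[:,1]+.2695)<.03)&(w[:,2]>.076)&(w[:,2]<.09); print(m.sum(),cv2.minEnclosingCircle(w[m][:,:2].astype(np.float32)),np.median(w[m][:,2]))
E
```

```text
xaxis [ 0.0679 -0.0127 -0.9976] pos [ 0.6079 -0.2679  0.1838]
n 4 dist mm 131.8 jaw now -98.42 turn 0.42
0 [32.9, 0.3, 2.4] spin -0.0018
1 [32.9, 0.3, 2.4] spin -0.0018
2 [32.9, 0.3, 2.4] spin -0.0018
3 [32.9, 0.3, 2.4] spin -0.0018
2262 ((0.6073691844940186, -0.2694309949874878), 0.018091175705194473) 0.08077500939030832
```

View pics/w7.png

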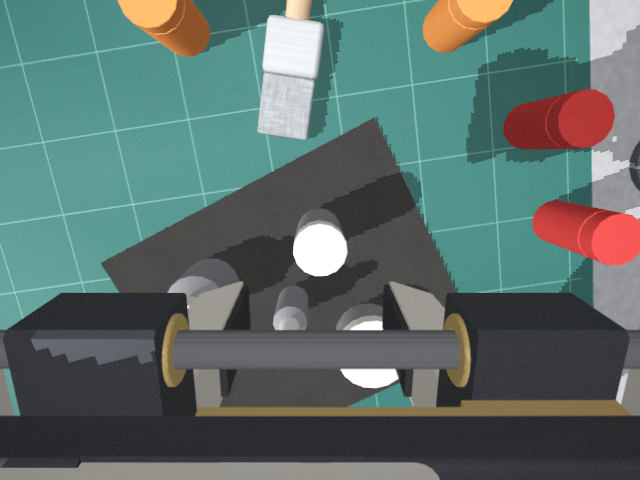

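Call:
send_rows(
  motion=[
    {"hand": 0.3,"slide": [25,0.5,2],"spin": -0.003},
    {"hand": 0.3,"slide": [30,0.5,3],"spin": -0.003},
    {"hand": 0.3,"slide": [20,0.5,3],"spin": 0},
    {"hand": 0.3,"slide": [0,0,0],"spin": 0},
  ],
)

```text
time: 16.4
tool_pos: [0.6078, -0.2618, 0.111]
tool_rot: [3.108, 1.496, -0.168]
contact_force: [-0.8, 1.1, 0.4]
opening: 0.0597
```

```bash
python3 - <<'E'
from h import *
plan([.6087,-.2694,.045],-98,step=35)
E
```

```text
xaxis [ 0.0734 -0.0124 -0.9972] pos [ 0.6078 -0.2618  0.111 ]
n 2 dist mm 66.4 jaw now -97.68 turn -0.32
0 [33.0, 3.6, 1.5] spin 0.0028
1 [33.0, 3.6, 1.5] spin 0.0028
```

Call:
send_rows(
  motion=[
    {"hand": 0.3,"slide": [0,8,1],"spin": 0.003},
    {"hand": 0.3,"slide": [20,1,1],"spin": 0},
    {"hand": 0.3,"slide": [22,2,1],"spin": 0},
    {"hand": 0.3,"slide": [15,1,1],"spin": 0},
    {"hand": 0.3,"slide": [0,0,0],"spin": 0},
  ],
)

```text
time: 16.9
tool_pos: [0.6115, -0.2734, 0.0611]
tool_rot: [3.066, 1.484, -0.208]
contact_force: [-0.7, 0.6, 0.2]
opening: 0.0599
```

```bash
python3 - <<'E'
from h import *
plan([.6088,-.2694,.045],-98,step=35)
E
```

```text
xaxis [ 0.0844 -0.0178 -0.9963] pos [ 0.6115 -0.2734  0.0611]
n 1 dist mm 16.8 jaw now -97.59 turn -0.41
0 [15.8, -3.7, 4.5] spin 0.0072
```

Call:
send_rows(
  motion=[
    {"hand": 0.3,"slide": [8,-3.5,4],"spin": 0.007},
    {"hand": 0.3,"slide": [6,0,1],"spin": 0},
    {"hand": 0.3,"slide": [2,0,0],"spin": 0},
    {"hand": 0.3,"slide": [0,0,0],"spin": 0},
  ],
)

```text
time: 17.3
tool_pos: [0.6098, -0.2698, 0.0472]
tool_rot: [3.057, 1.48, -0.224]
contact_force: [0.1, -0.5, -0.1]
opening: 0.0596
```

```bash
python3 - <<'E'
from h import *
plan([.6089,-.2694,.045],-98,step=35)
E
```

```text
xaxis [ 0.0888 -0.0203 -0.9958] pos [ 0.6098 -0.2698  0.0472]
n 1 dist mm 2.4 jaw now -98.0 turn 0.0
0 [2.1, -0.3, 1.1] spin -0.0001
```

Call:
send_rows(
  motion=[
    {"hand": -1,"slide": [1,0,0.5],"spin": 0},
    {"hand": -1,"slide": [0,0,0],"spin": 0},
    {"hand": -1,"slide": [0,0,0],"spin": 0},
    {"hand": -1,"slide": [0,0,0],"spin": 0},
    {"hand": -1,"slide": [0,0,0],"spin": 0},
  ],
  grip_force=18,
)

```text
time: 17.8
tool_pos: [0.6099, -0.2702, 0.0471]
tool_rot: [3.05, 1.478, -0.231]
contact_force: [0.6, -0.9, -1.0]
opening: 0.036
```

```bash
python3 - <<'E'
from h import *
s=observe(); print(s['contact_force'],s['opening'])
plan([.6098,-.2694,.20],-98,step=40)
E
```

```text
[ 0.64331323 -0.86414785 -1.00447217] 0.03595158877329276
xaxis [ 0.0903 -0.0212 -0.9957] pos [ 0.6099 -0.2702  0.0471]
n 4 dist mm 152.9 jaw now -98.01 turn 0.01
0 [-38.1, 0.1, -3.5] spin -0.0
1 [-38.1, 0.1, -3.5] spin -0.0
2 [-38.1, 0.1, -3.5] spin -0.0
3 [-38.1, 0.1, -3.5] spin -0.0
```

Call:
send_rows(
  motion=[
    {"hand": -1,"slide": [-20,0,-2],"spin": 0},
    {"hand": -1,"slide": [-38,0,-3],"spin": 0},
    {"hand": -1,"slide": [-40,0,-3],"spin": 0},
    {"hand": -1,"slide": [-38,-5,-3],"spin": 0},
    {"hand": -1,"slide": [-10,-20,0],"spin": 0},
  ],
)

```text
time: 18.3
tool_pos: [0.6088, -0.2446, 0.1938]
tool_rot: [3.081, 1.487, -0.203]
contact_force: [0.3, 0.2, -0.6]
opening: 0.0356
```

```bash
python3 - <<'E'
from h import *
s=observe(); print(s['contact_force'],s['opening'])
o=np.array([.5197,.1932]); t=o+.046*np.array([.9903,-.1392]); print(t)
plan([t[0],t[1],.19],-98,step=40)
E
```

```text
[ 0.32031521  0.21359053 -0.64695756] 0.035592157848447686
[0.5652538 0.1867968]
xaxis [ 0.0818 -0.0169 -0.9965] pos [ 0.6088 -0.2446  0.1938]
n 11 dist mm 433.6 jaw now -98.18 turn 0.18
0 [-0.6, -38.3, 9.5] spin -0.0003
1 [-0.6, -38.3, 9.5] spin -0.0003
2 [-0.6, -38.3, 9.5] spin -0.0003
3 [-0.6, -38.3, 9.5] spin -0.0003
4 [-0.6, -38.3, 9.4] spin -0.0003
5 [-0.6, -38.3, 9.4] spin -0.0003
6 [-0.6, -38.3, 9.4] spin -0.0003
7 [-0.6, -38.3, 9.4] spin -0.0003
8 [-0.6, -38.3, 9.4] spin -0.0003
9 [-0.6, -38.3, 9.4] spin -0.0003
10 [-0.6, -38.3, 9.4] spin -0.0003
```

Call:
send_rows(
  motion=[
    {"hand": -1,"slide": [0,-35,8],"spin": 0},
    {"hand": -1,"slide": [0,-42,10],"spin": 0},
    {"hand": -1,"slide": [0,-44,11],"spin": 0},
    {"hand": -1,"slide": [0,-44,11],"spin": 0},
    {"hand": -1,"slide": [0,-44,11],"spin": 0},
    {"hand": -1,"slide": [0,-44,11],"spin": 0},
    {"hand": -1,"slide": [0,-44,11],"spin": 0},
    {"hand": -1,"slide": [0,-40,10],"spin": 0},
  ],
)

```text
time: 19.1
tool_pos: [0.5749, 0.1085, 0.1871]
tool_rot: [3.063, 1.48, -0.229]
contact_force: [1.0, -0.3, -1.3]
opening: 0.0359
```

```bash
python3 - <<'E'
from h import *
plan([.5653,.1868,.17],-98,step=35)
E
```

```text
xaxis [ 0.0885 -0.0207 -0.9959] pos [0.5749 0.1085 0.1871]
n 3 dist mm 80.7 jaw now -98.65 turn 0.65
0 [4.9, -25.4, 7.6] spin -0.0038
1 [4.9, -25.4, 7.5] spin -0.0038
2 [4.9, -25.4, 7.4] spin -0.0038
```

Call:
send_rows(
  motion=[
    {"hand": -1,"slide": [5,-28,7],"spin": -0.005},
    {"hand": -1,"slide": [5,-25,7],"spin": -0.004},
    {"hand": -1,"slide": [5,-16,6],"spin": 0},
    {"hand": -1,"slide": [5,0,1],"spin": 0},
    {"hand": -1,"slide": [0,0,0],"spin": 0},
  ],
)

```text
time: 19.6
tool_pos: [0.5631, 0.1885, 0.1635]
tool_rot: [3.061, 1.481, -0.214]
contact_force: [-0.4, -0.3, -0.7]
opening: 0.0357
```

```bash
python3 - <<'E'
from h import *
from scipy.optimize import least_squares
plan([.5653,.1868,.15],-98,step=35)
p=cam('wrist'); cv2.imwrite('pics/w8.png',p['pixels']); W=cloud(p); w=W.reshape(-1,3); T=T_tool(); t=T[:3,3]
m=(np.hypot(w[:,0]-t[0],w[:,1]-t[1])<.027)&(w[:,2]>t[2]-.046)&(w[:,2]<t[2]+.04)
q=w[m]; print(m.sum(),q[:,2].min(),q[:,2].max())
z0=t[2]-.044
for lo in (0,.015,.03):
    k=q[(q[:,2]>z0+lo)&(q[:,2]<z0+lo+.015)]
    if len(k)<20: continue
    f=lambda c: np.hypot(k[:,0]-c[0],k[:,1]-c[1])-.018
    r=least_squares(f,t[:2],loss='soft_l1',f_scale=.001); v=r.x-[.5197,.1932]
    print(lo,len(k),r.x,'rack',(v@[.9903,-.1392]).round(4),(v@[.1392,.9903]).round(4),np.abs(f(r.x)).mean(),'tcp off',r.x-t[:2])
E
```

```text
xaxis [ 0.0874 -0.019  -0.996 ] pos [0.5631 0.1885 0.1635]
n 1 dist mm 13.8 jaw now -97.63 turn -0.37
0 [13.7, 1.3, -1.2] spin 0.0065
10328 0.11962871073481435 0.20395020697104022
0 380 [0.55986269 0.1892665 ] rack 0.0403 0.0017 0.0001308677559575813 tcp off [-0.00347613  0.0009047 ]
0.015 496 [0.55994156 0.18941634] rack 0.0404 0.0019 0.000147328990453074 tcp off [-0.00339726  0.00105454]
0.03 663 [0.56004981 0.18958332] rack 0.0405 0.002 0.00032056037599742596 tcp off [-0.00328901  0.00122152]
```

View pics/w8.png

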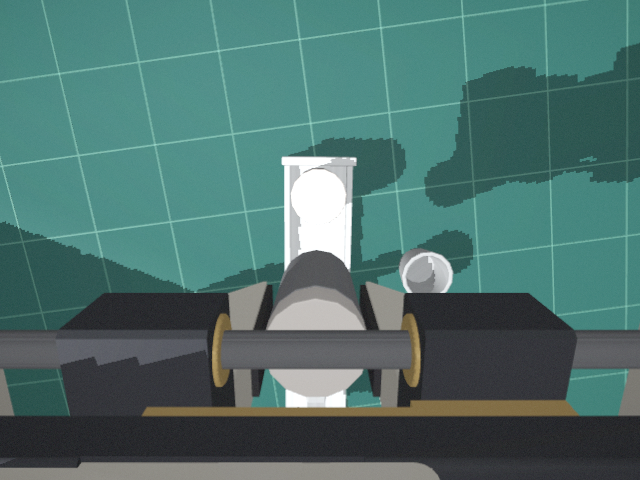

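The tall jar hangs upright over the channel at rack (40.4, 1.8) mm, between the short jar at (318,195) and the follower. I'll lower it with y corrected.

Call:
send_rows(
  motion=[
    {"hand": -1,"slide": [15,1,-1],"spin": 0.004},
    {"hand": -1,"slide": [20,0,-1],"spin": 0.002},
    {"hand": -1,"slide": [20,0,-1],"spin": 0},
    {"hand": -1,"slide": [15,0,-1],"spin": 0},
    {"hand": -1,"slide": [0,0,0],"spin": 0},
  ],
)

```text
time: 20.15
tool_pos: [0.5787, 0.18, 0.0982]
tool_rot: [3.106, 1.47, -0.182]
contact_force: [0.8, 0.1, -1.2]
opening: 0.0358
```

```bash
python3 - <<'E'
from h import *
plan([.5632,.1866,.054],-98,step=10)
E
```

```text
xaxis [ 0.0985 -0.0182 -0.995 ] pos [0.5787 0.18   0.0982]
n 5 dist mm 47.3 jaw now -98.41 turn 0.41
0 [8.5, -0.9, 4.1] spin -0.0014
1 [8.5, -0.9, 4.1] spin -0.0014
2 [8.5, -0.9, 4.1] spin -0.0014
3 [8.5, -0.9, 4.1] spin -0.0014
4 [8.5, -0.9, 4.1] spin -0.0014
```

Call:
send_rows(
  motion=[
    {"hand": -1,"slide": [0,-3,10],"spin": -0.004},
    {"hand": -1,"slide": [0,-3,8],"spin": -0.003},
    {"hand": -1,"slide": [0,0,0],"spin": 0},
  ],
)

```text
time: 20.45
tool_pos: [0.5612, 0.1866, 0.0969]
tool_rot: [3.097, 1.47, -0.188]
contact_force: [-0.4, 0.7, -1.2]
opening: 0.0354
```

```bash
python3 - <<'E'
from h import *
plan([.5632,.1866,.054],-98,step=10)
print(observe()['contact_force'])
p=cam('wrist'); cv2.imwrite('pics/w9.png',p['pixels']); W=cloud(p); w=W.reshape(-1,3)
m=(np.hypot(w[:,0]-.600,w[:,1]-.182)<.03)&(w[:,2]>.056)&(w[:,2]<.064); c,r=cv2.minEnclosingCircle(w[m][:,:2].astype(np.float32)); print(m.sum(),c,r)
p=cam('side'); cv2.imwrite('pics/s9.png',cv2.resize(p['pixels'][110:270,190:390],(800,640),interpolation=cv2.INTER_CUBIC))
E
```

```text
xaxis [ 0.0989 -0.0188 -0.9949] pos [0.5612 0.1866 0.0969]
n 5 dist mm 43.0 jaw now -98.19 turn 0.19
0 [8.6, -0.1, 0.5] spin -0.0007
1 [8.6, -0.1, 0.5] spin -0.0007
2 [8.6, -0.1, 0.5] spin -0.0007
3 [8.6, -0.1, 0.5] spin -0.0007
4 [8.6, -0.1, 0.5] spin -0.0007
[-0.41142079  0.68064922 -1.17708764]
4205 (0.5935736894607544, 0.18328802287578583) 0.02369949221611023
```

View pics/w9.png

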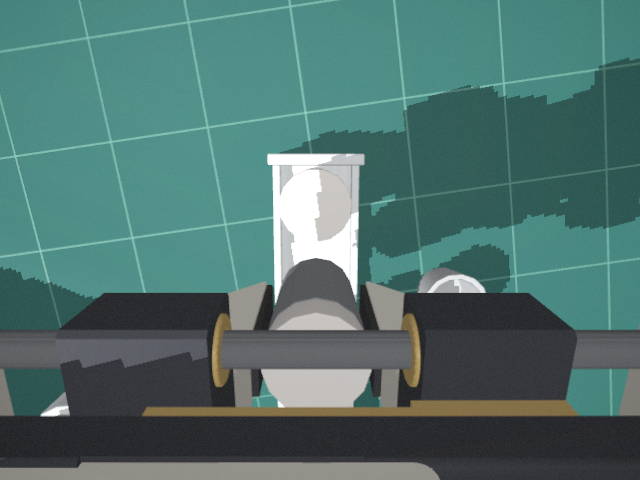

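View pics/s9.png

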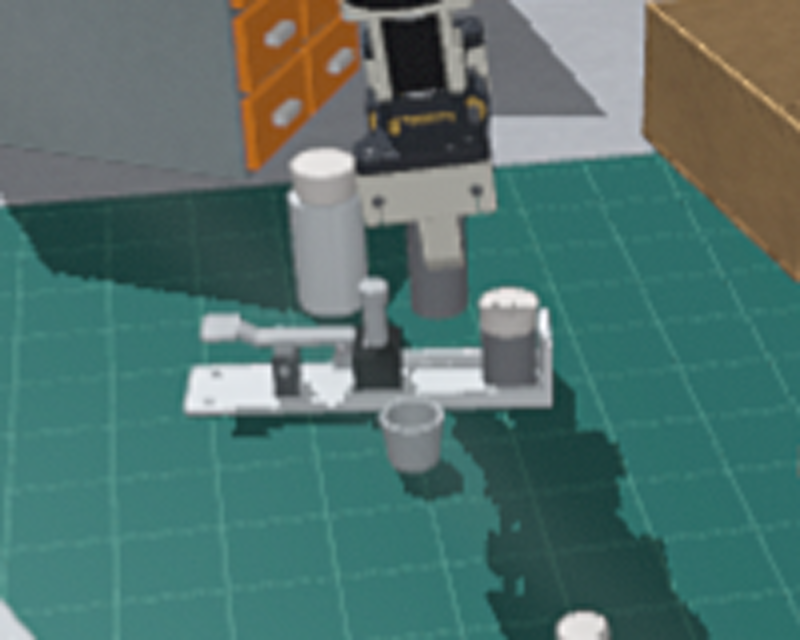

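The short jar is still upright at the stop, at (316,205) in the wrist view. The tall jar is clear of everything at (440,290) in the side crop. I'll lower it slowly, checking as I go.

Call:
send_rows(
  motion=[
    {"hand": -1,"slide": [8,0,1],"spin": 0},
    {"hand": -1,"slide": [8,0,1],"spin": 0},
    {"hand": -1,"slide": [6,0,1],"spin": 0},
    {"hand": -1,"slide": [0,0,0],"spin": 0},
  ],
)

```text
time: 20.95
tool_pos: [0.5616, 0.1865, 0.073]
tool_rot: [3.1, 1.468, -0.184]
contact_force: [-0.1, 0.1, -1.5]
opening: 0.0355
```

```bash
python3 - <<'E'
from h import *
plan([.5632,.1866,.054],-98,step=10)
print(observe()['contact_force'])
E
```

```text
xaxis [ 0.1004 -0.0187 -0.9948] pos [0.5616 0.1865 0.073 ]
n 2 dist mm 19.0 jaw now -98.18 turn 0.18
0 [9.5, -0.2, 0.2] spin -0.0016
1 [9.5, -0.2, 0.2] spin -0.0016
[-0.08931486  0.05727493 -1.52005673]
```

Call:
send_rows(
  motion=[
    {"hand": -1,"slide": [8,0,1],"spin": 0},
    {"hand": -1,"slide": [8,0,1],"spin": 0},
    {"hand": -1,"slide": [3,0,0.5],"spin": 0},
    {"hand": -1,"slide": [0,0,0],"spin": 0},
  ],
)

```text
time: 21.35
tool_pos: [0.5609, 0.1864, 0.0513]
tool_rot: [3.095, 1.47, -0.189]
contact_force: [-0.0, -0.3, -0.8]
opening: 0.0357
```

```bash
python3 - <<'E'
from h import *
plan([.5632,.1866,.048],-98,step=10)
print(observe()['contact_force'])
E
```

```text
xaxis [ 0.0993 -0.019  -0.9949] pos [0.5609 0.1864 0.0513]
n 1 dist mm 4.1 jaw now -98.19 turn 0.19
0 [3.5, -0.5, -1.9] spin -0.0033
[-0.01516446 -0.26338818 -0.81461648]
```

Call:
send_rows(
  motion=[
    {"hand": -1,"slide": [1.5,0,-1],"spin": 0},
    {"hand": -1,"slide": [1.5,0,-0.5],"spin": 0},
    {"hand": -1,"slide": [1,0,0],"spin": 0},
  ],
)

```text
time: 21.65
tool_pos: [0.5633, 0.1862, 0.0477]
tool_rot: [3.099, 1.469, -0.185]
contact_force: [-0.1, 0.2, -1.9]
opening: 0.036
```

```bash
python3 - <<'E'
from h import *
plan([.5632,.1866,.048],-98,step=10)
print(observe()['contact_force'])
E
```

```text
xaxis [ 0.1003 -0.0188 -0.9948] pos [0.5633 0.1862 0.0477]
n 1 dist mm 0.5 jaw now -98.18 turn 0.18
0 [-0.3, -0.4, 0.2] spin -0.0032
[-0.05049337  0.15405572 -1.92571106]
```

Call:
send_rows(
  motion=[
    {"hand": -1,"slide": [1,-0.3,0],"spin": 0},
    {"hand": -1,"slide": [1,0,0],"spin": 0},
  ],
)

```text
time: 21.85
tool_pos: [0.5639, 0.1865, 0.0459]
tool_rot: [3.102, 1.468, -0.182]
contact_force: [1.0, -0.1, -1.2]
opening: 0.0359
```

Call:
send_rows(
  motion=[
    {"hand": -1,"slide": [1,0,0],"spin": 0},
    {"hand": -1,"slide": [1,0,0],"spin": 0},
  ],
)

```text
time: 22.05
tool_pos: [0.5642, 0.1865, 0.0439]
tool_rot: [3.103, 1.468, -0.181]
contact_force: [-0.5, 0.3, -1.4]
opening: 0.0357
```

```bash
python3 - <<'E'
from h import *
p=cam('side'); cv2.imwrite('pics/s10.png',cv2.resize(p['pixels'][130:250,230:380],(800,640),interpolation=cv2.INTER_CUBIC)); print(observe()['contact_force'],observe()['tool_pos'])
E
```

```text
[ 0.11078471 -0.01740814 -0.9622127 ] [0.56409766 0.18649966 0.04370829]
```

View pics/s10.png

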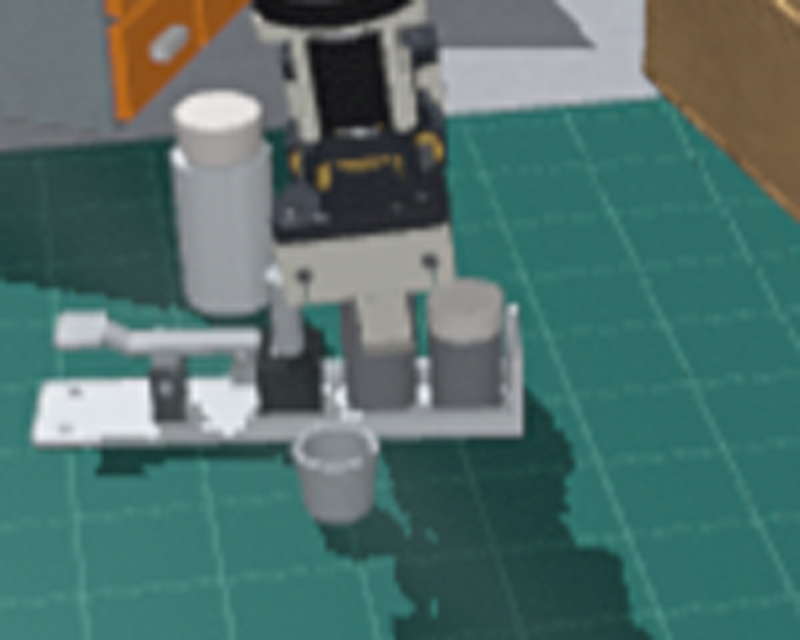

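Call:
send_rows(
  motion=[
    {"hand": -1,"slide": [1,0,0],"spin": 0},
    {"hand": -1,"slide": [1,0,0],"spin": 0},
  ],
)

```text
time: 22.3
tool_pos: [0.5644, 0.1865, 0.0417]
tool_rot: [3.103, 1.468, -0.181]
contact_force: [0.2, 0.7, -1.9]
opening: 0.0355
```

Call:
send_rows(
  motion=[
    {"hand": -1,"slide": [0.8,0,0],"spin": 0},
    {"hand": -1,"slide": [0.8,0,0],"spin": 0},
  ],
)

```text
time: 22.5
tool_pos: [0.5648, 0.1864, 0.0414]
tool_rot: [3.104, 1.467, -0.18]
contact_force: [-2.5, -1.4, 8.7]
opening: 0.0358
```

It touched down at 8.7 N. Contact came about 6.5 mm lower than expected, so the jar had slid up in the grip earlier when it brushed the short jar's lid. Releasing now.

Call:
send_rows(
  motion=[
    {"hand": -0.12,"slide": [-0.5,0,0],"spin": 0},
    {"hand": -0.12,"slide": [0,0,0],"spin": 0},
    {"hand": 0,"slide": [0,0,0],"spin": 0},
    {"hand": 0.1,"slide": [0,0,0],"spin": 0},
  ],
)

```text
time: 22.9
tool_pos: [0.5653, 0.1866, 0.0425]
tool_rot: [3.11, 1.465, -0.174]
contact_force: [-0.3, -0.0, 0.4]
opening: 0.0483
```

```bash
python3 - <<'E'
from h import *
plan([.558,.1868,.19],-98,step=40); print(observe()['opening'])
E
```

```text
xaxis [ 0.1038 -0.0182 -0.9944] pos [0.5653 0.1866 0.0425]
n 4 dist mm 147.7 jaw now -98.18 turn 0.18
0 [-36.9, 0.3, -2.1] spin -0.0008
1 [-36.9, 0.3, -2.1] spin -0.0008
2 [-36.9, 0.3, -2.1] spin -0.0008
3 [-36.9, 0.3, -2.1] spin -0.0008
0.048328438797792514
```

Call:
send_rows(
  motion=[
    {"hand": 0.1,"slide": [-25,0,-2],"spin": 0},
    {"hand": 0.1,"slide": [-35,0,-2],"spin": 0},
    {"hand": 0.1,"slide": [-40,0,-2],"spin": 0},
    {"hand": 0.1,"slide": [-40,0,-2],"spin": 0},
    {"hand": 0.1,"slide": [0,0,0],"spin": 0},
  ],
)

```text
time: 23.4
tool_pos: [0.5578, 0.1878, 0.1853]
tool_rot: [3.093, 1.47, -0.191]
contact_force: [1.1, -0.2, -0.2]
opening: 0.0506
```

```bash
python3 - <<'E'
from h import *
T=T_tool(); print(T[:3,3],T[:3,0])
p=cam('wrist'); cv2.imwrite('pics/w11.png',p['pixels']); W=cloud(p); w=W.reshape(-1,3)
for nm,c,z in (('short',(.600,.182),(.054,.066)),('tall',(.560,.1875),(.076,.09)),('head',(.5176,.1936),(.07,.08))):
    m=(np.hypot(w[:,0]-c[0],w[:,1]-c[1])<.03)&(w[:,2]>z[0])&(w[:,2]<z[1])
    if m.sum()<10: print(nm,'none');continue
    q,r=cv2.minEnclosingCircle(w[m][:,:2].astype(np.float32)); v=np.array(q)-[.5197,.1932]
    print(nm,m.sum(),np.round(q,4),round(r,4),np.median(w[m][:,2]).round(4),'rack',(v@[.9903,-.1392]).round(4),(v@[.1392,.9903]).round(4))
p=cam('side'); cv2.imwrite('pics/s11.png',cv2.resize(p['pixels'][130:250,230:380],(800,640),interpolation=cv2.INTER_CUBIC))
E
```

```text
[0.55775451 0.18781866 0.18527698] [ 0.09886802 -0.01915813 -0.99491612]
short 2119 [0.5935 0.1836] 0.0238 0.0598 rack 0.0744 0.0008
tall 2265 [0.5597 0.1883] 0.0182 0.0818 rack 0.0403 0.0007
head 508 [0.5266 0.1948] 0.0182 0.0746 rack 0.0066 0.0026
```

View pics/w11.png

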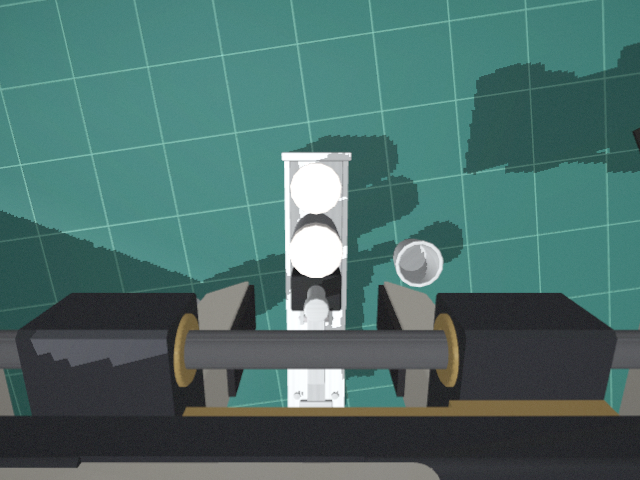

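View pics/s11.png

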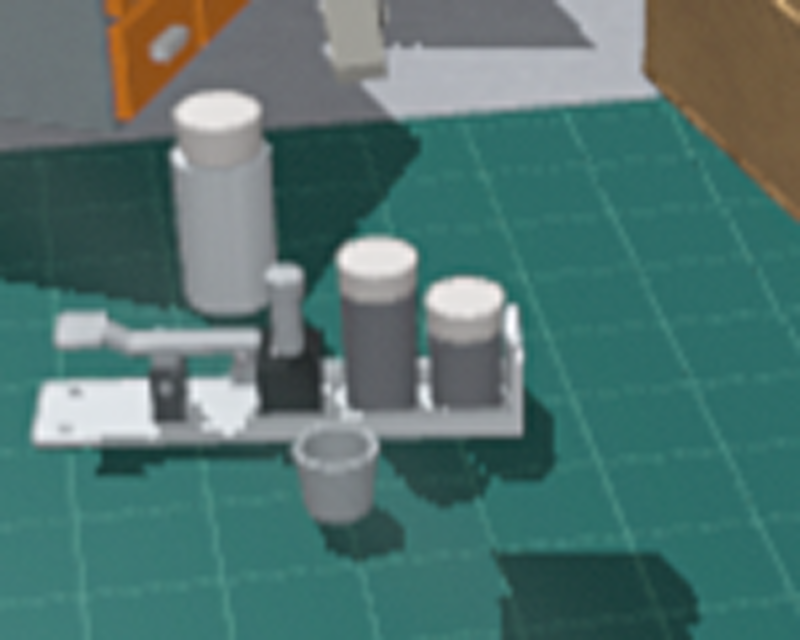

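Both jars stand upright in the channel: the tall one at rack (40.3, 0.7) mm, the short one at the stop, and the follower held. Now I'll shut the fingers and go above the tab, turned 25° to keep the body away from the spray can.

```bash
python3 - <<'E'
from h import *
plan([.4275,.2063,.13],-73,step=35); print(observe()['qpos'])
E
```

```text
xaxis [ 0.0905 -0.021  -0.9957] pos [0.5553 0.1872 0.1802]
n 4 dist mm 138.7 jaw now -98.2 turn 25.2
0 [9.5, -0.3, 33.3] spin -0.11
1 [9.5, -3.8, 33.1] spin -0.11
2 [9.5, -7.3, 32.5] spin -0.11
3 [9.6, -10.7, 31.5] spin -0.11
[ 0.21614484  0.44858845  1.49654388 -0.04448696  1.11278838  1.9476938 ]
```

Call:
send_rows(
  motion=[
    {"hand": -1,"slide": [5,0,30],"spin": -0.1},
    {"hand": -1,"slide": [8,-4,35],"spin": -0.1},
    {"hand": -1,"slide": [8,-7,33],"spin": -0.1},
    {"hand": -1,"slide": [8,-11,30],"spin": -0.1},
    {"hand": -1,"slide": [5,-4,10],"spin": -0.05},
    {"hand": -1,"slide": [0,0,0],"spin": 0},
  ],
  grip_force=20,
)

```text
time: 24.1
tool_pos: [0.4086, 0.2058, 0.1223]
tool_rot: [2.476, 1.492, -0.342]
contact_force: [0.8, 0.2, -0.5]
opening: 0.0072
```

```bash
python3 - <<'E'
from h import *
plan([.4265,.2064,.08],-73,step=35); print(observe()['opening'])
p=cam('wrist'); cv2.imwrite('pics/w12.png',p['pixels']); 
p=cam('side'); cv2.imwrite('pics/s12.png',cv2.resize(p['pixels'][110:270,190:390],(800,640),interpolation=cv2.INTER_CUBIC))
E
```

```text
xaxis [ 0.0743 -0.0265 -0.9969] pos [0.4086 0.2058 0.1223]
n 2 dist mm 45.9 jaw now -71.52 turn -1.48
0 [21.7, 1.5, -7.3] spin 0.0129
1 [21.7, 1.4, -7.3] spin 0.0129
0.007209813393195939
```

View pics/s12.png

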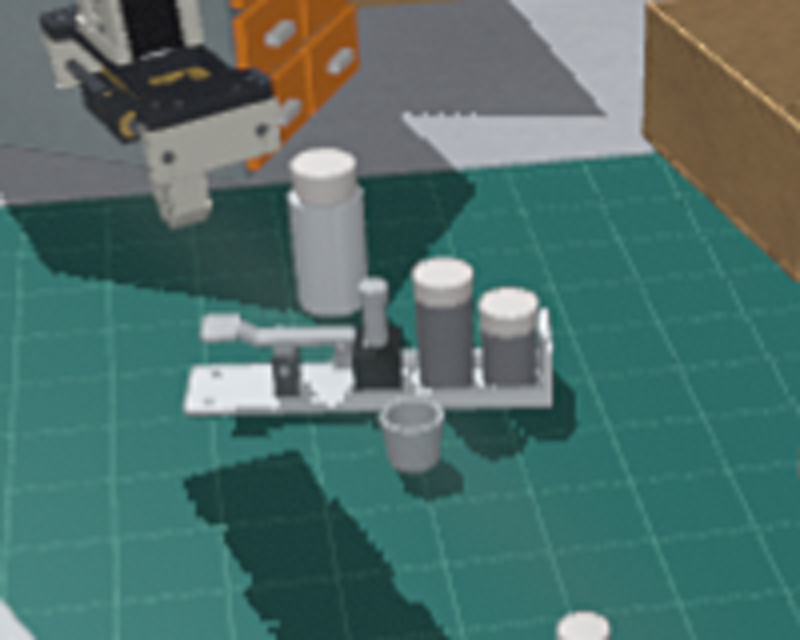

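The side view shows the shut gripper at (185,215), above and slightly behind the tab at (222,327). The tab, post and jars are unchanged.

Call:
send_rows(
  motion=[
    {"hand": -1,"slide": [5,1,-14],"spin": 0.012},
    {"hand": -1,"slide": [10,1,-5],"spin": 0.01},
    {"hand": -1,"slide": [10,0,0],"spin": 0},
    {"hand": -1,"slide": [8,0,0],"spin": 0},
    {"hand": -1,"slide": [0,0,0],"spin": 0},
  ],
)

```text
time: 24.7
tool_pos: [0.4381, 0.209, 0.0886]
tool_rot: [2.543, 1.487, -0.307]
contact_force: [-0.4, 0.0, 1.1]
opening: 0.0007
```

```bash
python3 - <<'E'
from h import *
plan([.4265,.2064,.055],-73,step=10); s=observe(); print(s['opening'],s['contact_force'])
E
```

```text
xaxis [ 0.0795 -0.0252 -0.9965] pos [0.4381 0.209  0.0886]
n 4 dist mm 35.7 jaw now -73.39 turn 0.39
0 [8.2, -0.6, 3.5] spin -0.0017
1 [8.2, -0.6, 3.5] spin -0.0017
2 [8.2, -0.6, 3.5] spin -0.0017
3 [8.2, -0.6, 3.5] spin -0.0017
0.0007191317965244105 [-0.3915502   0.02187344  1.11526741]
```

Call:
send_rows(
  motion=[
    {"hand": -1,"slide": [3,0,9],"spin": 0},
    {"hand": -1,"slide": [8,-1,3],"spin": 0},
    {"hand": -1,"slide": [8,-1,1],"spin": 0},
    {"hand": -1,"slide": [0,0,0],"spin": 0},
  ],
)

```text
time: 25.1
tool_pos: [0.4247, 0.2062, 0.0668]
tool_rot: [2.535, 1.488, -0.316]
contact_force: [0.4, -0.3, -1.3]
opening: 0.0005
```

```bash
python3 - <<'E'
from h import *
plan([.4265,.2064,.052],-73,step=10); s=observe(); print(s['opening'],s['contact_force'])
p=cam('side'); cv2.imwrite('pics/s13.png',cv2.resize(p['pixels'][130:250,230:380],(800,640),interpolation=cv2.INTER_CUBIC))
p=cam('scene'); cv2.imwrite('pics/c13.png',cv2.resize(p['pixels'][190:320,380:530],(740,640),interpolation=cv2.INTER_CUBIC))
E
```

```text
xaxis [ 0.0784 -0.0256 -0.9966] pos [0.4247 0.2062 0.0668]
n 2 dist mm 14.9 jaw now -73.4 turn 0.4
0 [7.5, -0.2, -0.4] spin -0.0035
1 [7.5, -0.2, -0.4] spin -0.0035
0.0004907118319867414 [ 0.42191502 -0.26951884 -1.25908169]
```

View pics/s13.png

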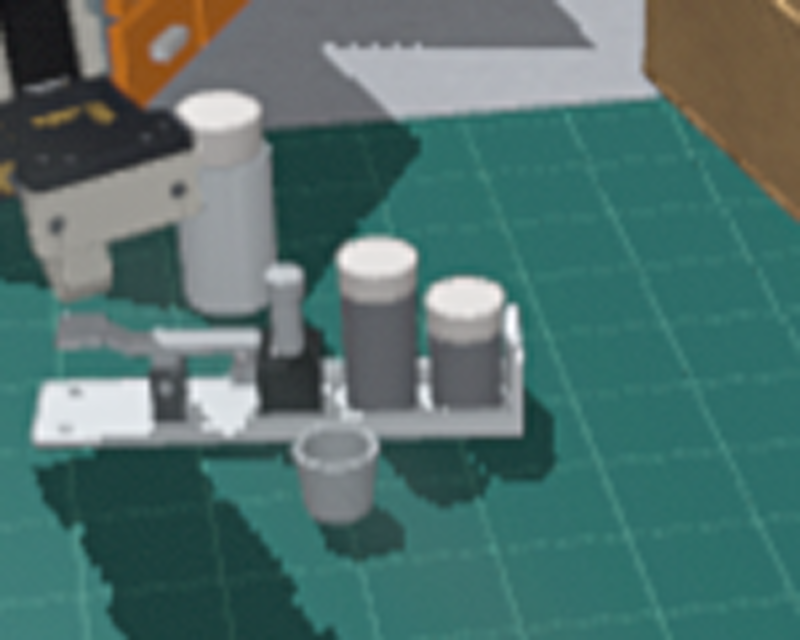

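View pics/c13.png

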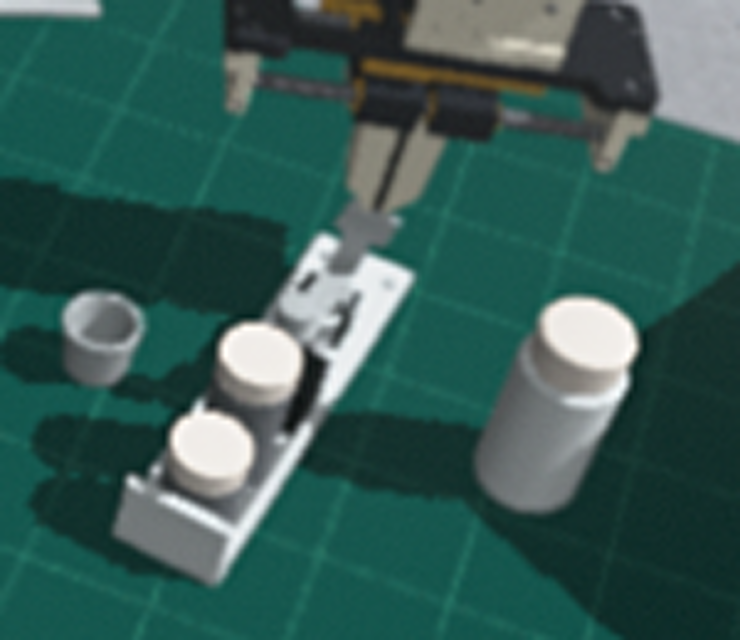

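The closed fingers are right above the tab at (85,290) in the side crop, clear of the can. I'll press now.

Call:
send_rows(
  motion=[
    {"hand": -1,"slide": [9,0,-1],"spin": 0},
    {"hand": -1,"slide": [6,0,0],"spin": 0},
    {"hand": -1,"slide": [3,0,0],"spin": 0},
  ],
)

```text
time: 25.5
tool_pos: [0.4293, 0.2067, 0.0495]
tool_rot: [2.567, 1.485, -0.284]
contact_force: [-3.1, 1.1, 7.1]
opening: 0.0006
```

```bash
python3 - <<'E'
from h import *
plan([.4265,.2064,.052],-73,step=10); s=observe(); print(s['opening'],s['contact_force'])
E
```

```text
xaxis [ 0.0827 -0.0241 -0.9963] pos [0.4293 0.2067 0.0495]
n 1 dist mm 3.7 jaw now -73.4 turn 0.4
0 [-2.7, -0.4, 2.6] spin -0.007
0.0005756942176303175 [-3.09483923  1.05852867  7.11873681]
```

Call:
send_rows(
  motion=[
    {"hand": -1,"slide": [4,0,1],"spin": 0},
    {"hand": -1,"slide": [4,0,1],"spin": 0},
    {"hand": -1,"slide": [4,0,0.5],"spin": 0},
  ],
)

```text
time: 25.8
tool_pos: [0.4256, 0.2064, 0.0375]
tool_rot: [2.561, 1.488, -0.291]
contact_force: [-13.2, 0.9, 42.7]
opening: 0.0006
```

Call:
send_rows(
  motion=[
    {"hand": -1,"slide": [-1,0,0],"spin": 0},
    {"hand": -1,"slide": [0,0,0],"spin": 0},
    {"hand": -1,"slide": [0,0,0],"spin": 0},
    {"hand": -1,"slide": [0,0,0],"spin": 0},
  ],
)

```text
time: 26.2
tool_pos: [0.4259, 0.2064, 0.0399]
tool_rot: [2.566, 1.487, -0.285]
contact_force: [-2.1, -0.0, 4.1]
opening: 0.0001
```

```bash
python3 - <<'E'
from h import *
p=cam('side'); cv2.imwrite('pics/s14.png',cv2.resize(p['pixels'][130:250,230:380],(800,640),interpolation=cv2.INTER_CUBIC))
plan([.425,.2064,.15],-73,step=30)
E
```

```text
xaxis [ 0.0806 -0.0236 -0.9965] pos [0.4259 0.2063 0.0399]
n 4 dist mm 110.1 jaw now -73.42 turn 0.42
0 [-27.5, 1.2, -1.7] spin -0.0018
1 [-27.5, 1.2, -1.7] spin -0.0018
2 [-27.5, 1.2, -1.7] spin -0.0018
3 [-27.5, 1.2, -1.7] spin -0.0018
```

View pics/s14.png

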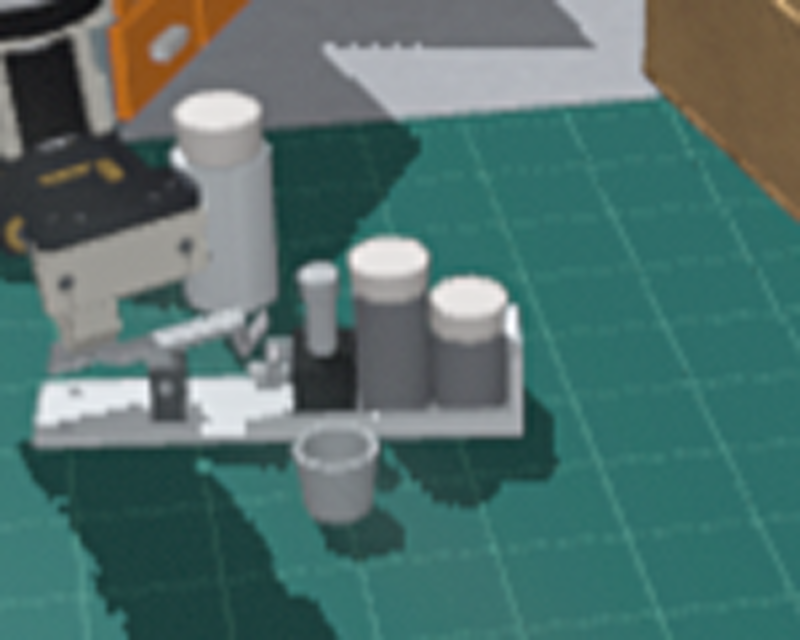

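The tab is down and the follower has closed, with its block at (325,375) against the tall jar and both jars upright against the stop. Now I'll withdraw.

Call:
send_rows(
  motion=[
    {"hand": -1,"slide": [-10,0,-1],"spin": 0},
    {"hand": -1,"slide": [-25,0,-2],"spin": 0},
    {"hand": -1,"slide": [-35,0,-2],"spin": 0},
    {"hand": -1,"slide": [-35,0,-2],"spin": 0},
    {"hand": -1,"slide": [-35,0,-2],"spin": 0},
    {"hand": -1,"slide": [0,0,0],"spin": 0},
    {"hand": -1,"slide": [0,0,0],"spin": 0},
  ],
)

```text
time: 26.95
tool_pos: [0.424, 0.2126, 0.1868]
tool_rot: [2.575, 1.486, -0.276]
contact_force: [-0.1, 0.1, -0.7]
opening: 0.0001
```

```bash
python3 - <<'E'
from h import *
s=observe(); print(s['tool_pos'],s['contact_force'],s['time'])
o=np.array([.5197,.1932])
for n in ('side','scene'):
    p=cam(n); W=cloud(p); w=W.reshape(-1,3)
    cv2.imwrite(f'pics/{n}15.png',p['pixels'])
    if n=='side': cv2.imwrite('pics/s15.png',cv2.resize(p['pixels'][110:270,190:390],(800,640),interpolation=cv2.INTER_CUBIC))
    for nm,c,z,r0 in (('short',(.601,.182),(.057,.066),.014),('tall',(.565,.187),(.078,.09),.022),('head',(.5335,.191),(.071,.08),.012),('tab',(.4235,.207),(.045,.056),.02),('tub',(.508,-.299),(.04,.05),.04),('dropper',(.549,-.239),(.075,.1),.02),('thinner',(.573,-.172),(.08,.1),.025),('can',(.5,.315),(.09,.12),.035),('cup',(.528,.11),(.028,.04),.03)):
        m=(np.hypot(w[:,0]-c[0],w[:,1]-c[1])<r0+.004)&(w[:,2]>z[0])&(w[:,2]<z[1])
        if m.sum()<5: print(nm,'none');continue
        q,r=cv2.minEnclosingCircle(w[m][:,:2].astype(np.float32)); v=np.array(q)-o
        print(n,nm,m.sum(),np.round(q,4),round(r,4),np.percentile(w[m][:,2],95).round(4),'rack',(v@[.9903,-.1392]).round(4),(v@[.1392,.9903]).round(4))
E
```

```text
[0.42403822 0.21260627 0.18682527] [-0.13194148  0.0929895  -0.67404303] 26.95
side short 81 [0.6005 0.1826] 0.0177 0.0631 rack 0.0815 0.0008
side tall 101 [0.5609 0.1877] 0.0226 0.0843 rack 0.0415 0.0003
side head 33 [0.5347 0.1882] 0.0128 0.0776 rack 0.0155 -0.0029
side tab 65 [0.4241 0.2044] 0.0159 0.0513 rack -0.0963 -0.0023
side tub 728 [ 0.5076 -0.2995] 0.0301 0.0462 rack 0.0566 -0.4896
side dropper 47 [ 0.5479 -0.2408] 0.0069 0.0848 rack 0.0884 -0.4258
side thinner 103 [ 0.5709 -0.1734] 0.013 0.0873 rack 0.1017 -0.3559
side can 150 [0.4992 0.3133] 0.0231 0.1037 rack -0.037 0.1161
side cup 72 [0.5257 0.1099] 0.0204 0.0338 rack 0.0175 -0.0817
scene short 177 [0.6011 0.182 ] 0.018 0.0623 rack 0.0821 0.0003
scene tall 182 [0.5654 0.1886] 0.0196 0.0842 rack 0.0459 0.0018
scene head 38 [0.5338 0.1925] 0.0077 0.0769 rack 0.0141 0.0013
scene tab 90 [0.4264 0.2075] 0.0177 0.0514 rack -0.0944 0.0012
scene tub 262 [ 0.5087 -0.2987] 0.0314 0.0476 rack 0.0575 -0.4886
scene dropper 20 [ 0.5482 -0.24  ] 0.0074 0.0836 rack 0.0885 -0.4251
scene thinner 64 [ 0.5745 -0.1745] 0.014 0.0864 rack 0.1055 -0.3565
scene can 281 [0.5023 0.3147] 0.0218 0.1041 rack -0.0341 0.1179
scene cup 74 [0.5288 0.1093] 0.0198 0.0338 rack 0.0207 -0.0818
```

View pics/s15.png

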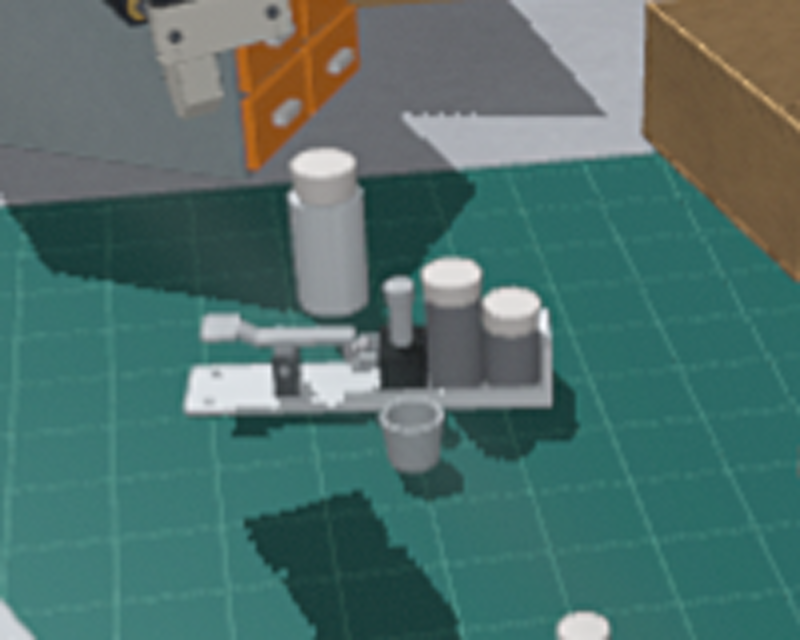

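View pics/scene15.png

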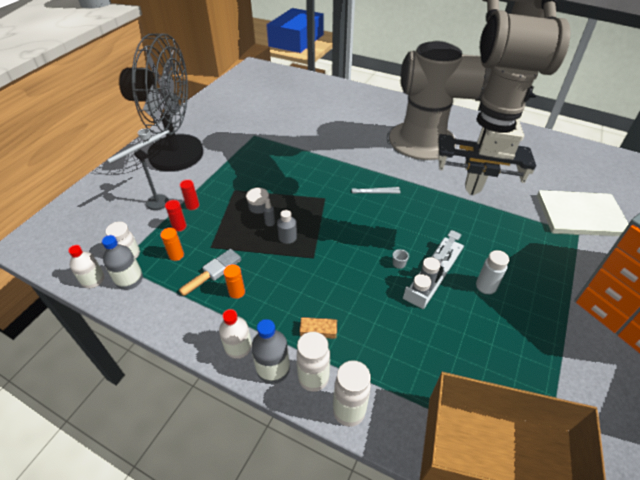

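The short jar is at rack x = 82 mm and the tall jar at 46 mm. The post is at about 14 mm, so the draw is about 0.056 m. The tab is back at rest, the bystanders are in place and the gripper touches nothing.

```bash
python3 -c "
from cell import job
print(job.hand_in())"
```

```text
the job is handed in; nothing more can be done
None
```

I loaded both jars and handed the job in at about 27 s. I drew the follower back until the catch held it, at about 72 mm, and let go. Then I set the short jar at the stop and the tall jar behind it, pressed the tab, and withdrew.

**Last checks**
- **Jars:** both stand upright. The scene camera puts the short jar at rack x = 82 mm and the tall jar at 46 mm. The side camera had the tall jar at 41.5 mm, but its fit was loose because neighbouring points got in.
- **Follower and catch:** the follower is closed on the jars at about 0.056 m, and the tab is back up at rest.
- **Other paints, spray can and cup:** each is within about 3 mm of its first reading, which is camera accuracy.
- **Robot:** the gripper is clear, with its fingertips 187 mm above the table, and touches nothing.

**What went wrong along the way**
- **Tall jar:** while I lowered it, the hand drifted about 15 mm towards the stop. The jar very probably touched the short jar's lid and slid about 6 mm up in the grip. I moved it back and then set it down normally. The short jar stayed upright.
- **Tab:** the press ran to its end of travel. The wrist read about 43 N vertically for a moment before I eased off. This was through the fingertips, not the gripper's body.
- **Tool tilt:** the tool leaned by up to about 6° during the work, about the line along which the jaws close.

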